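# Fit the drying-rack bar and load the plaster moulds

### The arm

A 6-joint arm with a two-finger parallel gripper is mounted at the origin on the work surface. World frame = base frame: x ahead of the robot, y to its left, z up, the work surface at z = 0. Lengths are in m, angles in rad, forces in N, time in s.
With the tool pointing down it reaches from about 0.35 to 0.775 m from the base axis. Payload 7.3 kg.
Tool frame: the origin (TCP) lies on the centre line of the jaws, within the pads' length; the fingertips stand 11 mm ahead of it and the grasp point (between the pads) lies 8 mm behind it; z points along the fingers, y is the direction in which the jaws open and shut (so a half turn about z gives the same grasp; the last joint's range is limited). The gripper opens to 92 mm and grips with 3 to 60 N. Pads are 19 mm wide; open, the fingers measure 130 mm over their backs; the gripper's body (75 mm by 190 mm) begins 47 mm behind the grasp point.
Start: joints at [1.069, 0.342, 1.524, -0, 1.275, -0.146], TCP at [0.183, 0.492, 0.238] pointing down, gripper open.
Joint ranges: [-2.53, 2.53], [-0.77, 2.02], [0.04, 2.7], [-1, 4.14], [0.28, 2.66], [-3.11, 3.11]. Speed limits (rad/s): [2.57, 2.57, 3.14, 3.14, 3.14, 3.14].

### API

Orientations are given as [roll, pitch, yaw] about the fixed x, y, z axes, in that order (R = Rz(yaw) Ry(pitch) Rx(roll)).
In Python, from cell import robot gives the robot as it stands.
- The arm moves only by the tool jog_arm, never from a script. Its argument "deltas" is one flat list of numbers, 6 for each row, row after row: the shift along the world's x, y, z in units of 0.1 m (1.0 is 0.1 m), then the turn, a rotation vector about the world's x, y, z in units of 90 degrees (1.0 is 90 degrees). A call has 1 to 5 rows; each row is the pose to reach, as a shift and turn from the pose commanded when the call began; what a row does not reach only later rows make up. A row lasts 1/12 s, in which the tool goes at most 41.7 mm and 7.16 degrees, less where a joint would pass 70% of its speed; a pose out of reach is approached as far as the arm can. A call with a number of a shift or a turn outside -1 to 1 is refused whole. A call with a gripper value outside its range is refused whole. "claw" is the opening, from 0 (shut) to 1 (fully open), set as the call begins (left out, the last holds). The fingers move at their own pace and stop on an object; "newtons" is the grip in N (left out, the last holds). Time passes only in rows, so rows that repeat a pose let the fingers close. It gives the time, the measured TCP pose, the force and the opening at its end, in the units of the state.
- robot.observe(): the state, without advancing time (a new reading comes with each control period).
- robot.read_camera(name): name is "scene" or "top" or "wrist"; returns the picture (420x560x3 uint8, red, green, blue); there is no depth.
- robot.camera_params(name): a dict with "fx", "fy", "cx", "cy" (pixels), "R" (3x3) and "t" (3): a world point X has camera coordinates R X + t. Camera axes: x right, y down, z forward; pixel columns grow to the right and rows downward; lengths in m; the calibration is good to about 2 mm. A picture is of the moment at which its call begins: read the wrist's pose just before it. camera_params takes no time and is no camera call; for the wrist camera it gives the pose at the moment of the call.
- robot.hand_in(): hands the job in, once; it reports no verdict.
The state is a dict: "time": time; "qpos": joint angles; "qvel": joint speeds; "joint_efforts": joint torques, N m; "tool_pos": TCP position; "tool_rot": TCP orientation; "contact_force": force on the tool from outside, world axes, zero at the start; "torque": the same for the moment, N m; "opening": finger opening in m.
Only numpy, scipy, OpenCV 4.12 (cv2) and the standard library are available. Lean on these libraries where they do the work, as an engineer would, in place of code of your own. Each camera call takes 0.05 s, during which the arm holds its last target. There are 200 camera calls.

### The job

Get the drying rack ready and fill it: draw the aluminium bar out of the blue storage tube along its guide forks, in short pulls, regripping it between the forks, and lay it in the rack's two empty notches with its ends standing out about evenly. Then lay every plaster mould from the red tray face up across the bar and the fixed rail, square to them and centred between them, so that each lies flat on both. Leave the tub, the jar and the mug where they stand.

Things in the scene. Friction and masses are not known exactly. Their poses are not given: they have to be found in the camera images.
- tube_rack: fixed rack: level blue square tube, closed behind, on a plywood plank (75 mm wide, top 18 mm high, y -280 to 380), two wooden guide forks ahead of its mouth. Origin on the table below the mouth, z up; tube along own +y, y 0 (open) to 360 mm; outside 25 mm, inside 19 mm square; inner floor 60.5, outer top 82.5 mm high. The bar is drawn along own -y at x 0, through both forks
- fork1 (a point): centre of the slot floor (58.5 mm high) of the first fork, at tube_rack y -120 mm. Each fork is 12 mm thick along y, 44 mm wide in x, slot 20 mm wide and open on top, prong tops 90 mm high. Fingers closed on the bar cannot pass a fork: grasp only at y -114 to 0, -244 to -126, or beyond -256 mm
- fork2 (a point): centre of the slot floor of the second fork, the same as fork1, at tube_rack y -250 mm; open space beyond it
- bar: loose square aluminium bar, 400 mm long (own y), 14 x 14 mm, orange cone tips (last 10 mm of each end), ends alike; 0.15 to 0.3 kg. Origin at its middle, on the axis. Starts lying on the tube's floor, 55 to 85 mm standing out of the mouth, axis 67.5 mm high; slides freely. Once its tail is out it rests in the two forks alone if its middle lies between them
- dry_rack: fixed drying rack: two brown end cheeks (150 mm in x, 16 mm thick) at own y +-165 mm; fixed aluminium rail 14 mm square between them along y at own x +37, top 77 mm high; an empty notch in each cheek at own x -37. A bar in both notches lies parallel to the rail, axis 70, top 77 mm high like the rail. Cheeks rise to 85 mm beside the rail. Origin on the table under its centre, z up
- notch1 (a point): centre of the floor (63 mm high) of the notch in the cheek at dry_rack y -165 mm, x -37; notch 20 mm wide in x, open on top, flared lips up to 100 mm high
- notch2 (a point): the same for the notch in the cheek at dry_rack y +165 mm, x -37
- tray: fixed red tray of 235 x 347 x 18 mm (own x, y, z) with four compartments, each 110 mm (x) by 166 mm (y) inside, centred at own x +-57 and y +-85 mm; walls 5 mm thick and 18 mm high, floor 5 mm thick. Origin under its centre on the table, z up
- plaster_tub: bystander: open white tub, 100 mm across, 100 mm high; origin under its centre
- slip_jar: bystander: closed brown glass jar with black cap, 56 mm across, 100 mm high; origin under its centre
- mug: bystander: beige mug, 76 mm across, 90 mm high, handle at own +y; origin under its centre
- mould1: loose white plaster press mould, a slab 150 mm long (own x), 44 mm wide (own y), 22 mm thick (own z); about 0.16 kg; face with brown hollows and two small studs up at own +z. Origin at the centre of its underside. Lies face up in one compartment of the tray, long side along the tray's y; may be absent (None from the start)
- mould2: loose white plaster press mould, a slab 150 mm long (own x), 44 mm wide (own y), 22 mm thick (own z); about 0.16 kg; face with brown hollows and two small studs up at own +z. Origin at the centre of its underside. Lies face up in one compartment of the tray, long side along the tray's y; may be absent (None from the start)
- mould3: loose white plaster press mould, a slab 150 mm long (own x), 44 mm wide (own y), 22 mm thick (own z); about 0.16 kg; face with brown hollows and two small studs up at own +z. Origin at the centre of its underside. Lies face up in one compartment of the tray, long side along the tray's y; may be absent (None from the start)
- mould4: loose white plaster press mould, a slab 150 mm long (own x), 44 mm wide (own y), 22 mm thick (own z); about 0.16 kg; face with brown hollows and two small studs up at own +z. Origin at the centre of its underside. Lies face up in one compartment of the tray, long side along the tray's y; may be absent (None from the start)
Things that resemble listed ones, but are neither listed nor needed, are in the scene too. What is shaped like the mould4 but orange is not meant. Leave any black look-alike of the mould3 alone.

How it is judged:
On the way, in this order (a step that is already met when the one before it is completed fails the run):
1. the bar has been drawn half its length along the guides: its middle has come out of the tube's mouth by 20 mm to 180 mm, while it still lies low in the line of the tube (y of bar in the frame of tube_rack between -0.18 and -0.02 m and x of bar in the frame of tube_rack between -0.02 and 0.02 m and z of bar in the frame of tube_rack between 0.05 and 0.09 m), for 0.1 s.
2. the bar lies let go in both notches of the drying rack (x of bar in the frame of dry_rack between -0.042 and -0.032 m and y of bar in the frame of dry_rack between -0.03 and 0.03 m and z of bar in the frame of dry_rack between 0.065 and 0.075 m and angle between the y axis of bar and the y axis of dry_rack, either way round below 0.05 rad and contact force between the fingers and bar below 0.2 N), for 0.2 s.
At the end, for the whole second after the job is handed in: Bar at rest in both notches (within 5 mm and 0.05 rad, middle within 30 mm of the rack centre). Each present mould at rest face up, tilt under 0.06 rad, underside 73 to 82 mm high, centre within 30 mm (rack x) and 140 mm (rack y), square within 0.3 rad (x of bar in the frame of dry_rack between -0.042 and -0.032 m and y of bar in the frame of dry_rack between -0.03 and 0.03 m and z of bar in the frame of dry_rack between 0.065 and 0.075 m and angle between the y axis of bar and the y axis of dry_rack, either way round below 0.05 rad and linear speed of each of bar, mould1, mould2, mould3, mould4 below 0.02 m/s and x of mould1 in the frame of dry_rack between -0.03 and 0.03 m and y of mould1 in the frame of dry_rack between -0.14 and 0.14 m and z of mould1 in the frame of dry_rack between 0.073 and 0.082 m and angle between each of mould1, mould2, mould3, mould4's own z axis and vertical below 0.06 rad and angle between the x axis of each of mould1, mould2, mould3, mould4 and the x axis of dry_rack, either way round below 0.3 rad and x of mould2 in the frame of dry_rack between -0.03 and 0.03 m and y of mould2 in the frame of dry_rack between -0.14 and 0.14 m and z of mould2 in the frame of dry_rack between 0.073 and 0.082 m and x of mould3 in the frame of dry_rack between -0.03 and 0.03 m and y of mould3 in the frame of dry_rack between -0.14 and 0.14 m and z of mould3 in the frame of dry_rack between 0.073 and 0.082 m and x of mould4 in the frame of dry_rack between -0.03 and 0.03 m and y of mould4 in the frame of dry_rack between -0.14 and 0.14 m and z of mould4 in the frame of dry_rack between 0.073 and 0.082 m); the robot touches nothing.
It fails at once if the tub, the jar or the mug is moved more than 30 mm (distance of any of plaster_tub, slip_jar, mug from where it was at the start of the episode above 0.03 m).
Of mould1, mould2, mould3, mould4 only 3 to 4 are there at a start; the rules pass over those that are not, and their reading is None.
At some moment in a run one of mould1, mould2, mould3, mould4 may be knocked a few centimetres aside while the robot is not near it.
Once in a run the grip may slacken for a moment while it holds something.
It also fails if it takes over 208 s, if anything falls off the work surface, if the arm or the gripper's body presses on something with over 40 N, if the wrist force passes 120 N, or if a joint passes its speed limit or range.

## Working session

There is one attempt and no reset: what is moved stays moved. The work goes in short steps, Python scripts to look and compute and a tool call to move; the robot and the scene stay as the last step left them, time stands still between calls to the robot, and variables do not carry over. Pictures are saved under pics/ and viewed, about 12 in all and at most 16, crops included, and the job is handed in when it is done.

Besides the shell and the picture viewer there is one more tool, called after "Emit:" as a command line: name --argument value ..., lists and objects as JSON in quotes. jog_arm: Moves the arm, as the interface text tells. Its arguments: {"type":"object","properties":{"deltas":{"type":"array","items":{"type":"number"}},"claw":{"type":"number"},"newtons":{"type":"number"}},"required":["deltas"]}

```bash
mkdir -p pics; ls; python3 - <<'E'
from cell import robot
import cv2
for n in ("scene","top"):
    im=robot.read_camera(n); cv2.imwrite(f"pics/{n}0.png",im[:,:,::-1])
    p=robot.camera_params(n); print(n,p)
print(robot.observe())
E
```

```text
pics
scene {'fx': 390.5217335244399, 'fy': 390.5217335244399, 'cx': 277.2625083096568, 'cy': 205.41820102385958, 'R': array([[ 0.27249487,  0.96215156, -0.00330396],
       [ 0.59360669, -0.17081827, -0.78641733],
       [-0.75721703,  0.21233344, -0.61768671]]), 't': array([-0.1519753 , -0.24472465,  1.5605838 ])}
top {'fx': 379.17857918726503, 'fy': 379.17857918726503, 'cx': 274.47146311623686, 'cy': 208.40863093905054, 'R': array([[ 2.52396210e-04, -9.99961501e-01,  8.77115968e-03],
       [-9.98028861e-01, -8.02332882e-04, -6.27514845e-02],
       [ 6.27561060e-02, -8.73803227e-03, -9.97990640e-01]]), 't': array([0.00820294, 0.52489971, 1.11831619])}
{'time': 0.1, 'qpos': array([ 1.06895580e+00,  3.42627959e-01,  1.52488739e+00,  1.44606585e-05,
        1.27539407e+00, -1.46028359e-01]), 'qvel': array([ 0.00071376, -0.000155  , -0.00252941,  0.0014463 , -0.00046648,
        0.00044654]), 'joint_efforts': array([ 2.33052662e-03, -4.32005596e+01, -2.44694692e+01,  7.19702058e-02,
        5.26516966e-02, -7.07224785e-05]), 'tool_pos': array([0.18271294, 0.49182702, 0.23713937]), 'tool_rot': array([-3.14029192e+00, -2.05283823e-04,  2.78577613e+00]), 'contact_force': array([-0.35975951, -0.80035704, -0.31161013]), 'torque': array([0.01174628, 0.01252991, 0.00269687]), 'opening': 0.09174034004148486}
```

View pics/top0.png

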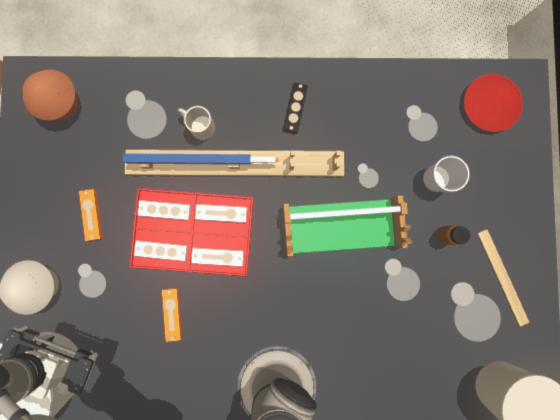

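View pics/scene0.png

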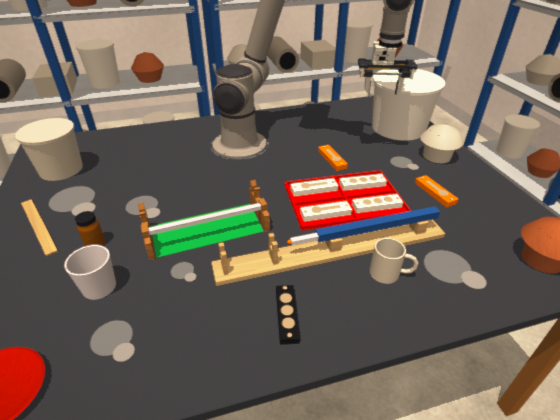

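Four white moulds are in the tray at pixels (164,210), (221,213), (160,251) and (217,257). Two orange look-alikes at (90,215) and (171,315) and the black one at (295,108) are not meant. The bar stands out of the blue tube at (262,159), not to be confused with the rack's rail at (345,213) or the loose wooden stick at (502,277). I'll measure next.

```bash
cat > h.py <<'E'
import cv2, numpy as np
from cell import robot
def shot(n,name=None):
    p=robot.camera_params(n); im=robot.read_camera(n)
    if name: cv2.imwrite(f"pics/{name}.png",im[:,:,::-1])
    return im,p
def cast(uv,z,p):
    uv=np.atleast_2d(np.asarray(uv,float)); R,t=p["R"],p["t"]
    d=np.c_[(uv[:,0]-p["cx"])/p["fx"],(uv[:,1]-p["cy"])/p["fy"],np.ones(len(uv))]@R
    c=-R.T@t
    return (c+d*((z-c[2])/d[:,2])[:,None])
def proj(X,p):
    q=np.atleast_2d(X)@p["R"].T+p["t"]
    return np.c_[p["fx"]*q[:,0]/q[:,2]+p["cx"],p["fy"]*q[:,1]/q[:,2]+p["cy"]]
def hsv(im): return cv2.cvtColor(im,cv2.COLOR_RGB2HSV)
def blobs(mask,amin=60):
    c,_=cv2.findContours(mask.astype(np.uint8),cv2.RETR_EXTERNAL,cv2.CHAIN_APPROX_NONE)
    return sorted([k for k in c if cv2.contourArea(k)>amin],key=cv2.contourArea,reverse=True)
def rect(c,z,p):
    "min-area rectangle of a contour cast on plane z: centre, (long, short), angle of long side"
    P=cast(c.reshape(-1,2),z,p)[:,:2].astype(np.float32)
    r=cv2.minAreaRect(P*1000); b=cv2.boxPoints(r)/1000
    e=[b[1]-b[0],b[2]-b[1]]; L=max(e,key=np.linalg.norm); a=np.arctan2(L[1],L[0])
    return np.array(r[0])/1000,sorted(r[1])[::-1],(np.degrees(a))%180
def st():
    s=robot.observe(); print("t",round(s["time"],2),"pos",s["tool_pos"].round(4),"rot",s["tool_rot"].round(3),"F",s["contact_force"].round(1),"open",round(s["opening"]*1000,1))
E
python3 - <<'E'
from h import *
np.set_printoptions(precision=4,suppress=True)
im,p=shot("top"); H=hsv(im); h,s,v=H[...,0],H[...,1],H[...,2]
def show(n,m,z,k=1,a=60):
    for c in blobs(m,a)[:k]: x=cv2.boundingRect(c); print(n,x,*rect(c,z,p))
show("blue",(h>105)&(h<128)&(s>120),.0825)
show("red",((h<4)|(h>176))&(s>200)&(v>90),.018,3,300)
show("green",(h>45)&(h<80)&(s>120),.01)
show("wood",(h>12)&(h<26)&(s>60)&(s<200)&(v>90),.018,4,150)
wh=(s<50)&(v>150)
show("white",wh,.027,8,100)
show("brown",(h>3)&(h<16)&(s>120)&(v<190)&(v>50),.085,5)
E
python3 - <<'E'
import cv2
im=cv2.imread("pics/top0.png")
a=cv2.resize(im[145:265,240:420],None,fx=4,fy=4,interpolation=cv2.INTER_CUBIC)
cv2.imwrite("pics/crop1.png",a)
E
```

```text
blue (123, 154, 58, 8) [0.665  0.3576] [161.12155151367188, 20.033994674682617] 90.10908
green (293, 213, 101, 39) [ 0.4531 -0.1958] [302.1117858886719, 96.59429168701172] 94.14834
wood (124, 149, 221, 28) [0.6629 0.1293] [661.4310913085938, 80.01042938232422] 89.808235
wood (477, 229, 52, 98) [ 0.3211 -0.6697] [301.4410400390625, 35.347984313964844] 22.897608
wood (161, 288, 20, 54) [0.2128 0.3124] [153.6065216064453, 47.29842758178711] 5.5196977
wood (79, 189, 21, 52) [0.5068 0.5599] [152.79237365722656, 46.44951629638672] 9.11652
white (0, 0, 545, 61) [1.0715 0.0103] [1670.5574951171875, 188.05821228027344] 90.33346
white (0, 260, 54, 55) [0.2948 0.7301] [153.9693603515625, 152.23619079589844] 136.21622
white (502, 375, 58, 45) [-0.0213 -0.732 ] [168.8714141845703, 123.64592742919922] 89.77531
white (451, 282, 49, 59) [ 0.2167 -0.568 ] [172.2943878173828, 133.77210998535156] 55.40078
white (126, 91, 40, 48) [0.8086 0.395 ] [147.20640563964844, 114.33680725097656] 5.138374
white (239, 351, 75, 45) [0.0548 0.0006] [214.71255493164062, 114.20050048828125] 83.47093
white (433, 156, 37, 36) [ 0.6295 -0.5201] [108.4450912475586, 105.62686157226562] 90.11624
white (385, 259, 35, 42) [ 0.3172 -0.3677] [122.8328628540039, 95.21097564697266] 6.1775174
brown (23, 70, 55, 50) [0.8459 0.6491] [152.92369079589844, 143.6973876953125] 92.384056
brown (437, 226, 20, 19) [ 0.4469 -0.4744] [53.61406326293945, 50.497962951660156] 88.28636
brown (94, 189, 9, 51) [0.505  0.5029] [140.76251220703125, 19.66244888305664] 3.007463
```

View pics/crop1.png

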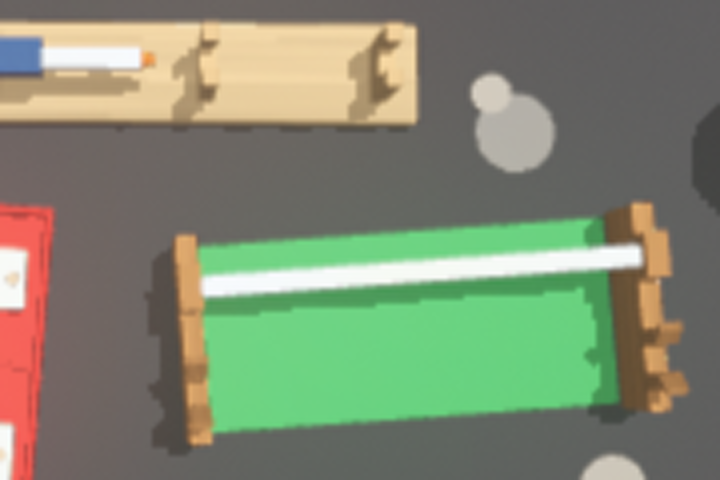

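Emit:
jog_arm --deltas '[0.3,-0.3,0,0,0,-0.05,0.6,-0.6,0,0,0,-0.1,0.9,-0.9,0,0,0,-0.15,0.9,-0.9,0,0,0,-0.155]'

```text
time: 0.48
tool_pos: [0.2766, 0.3982, 0.2375]
tool_rot: [-3.14, 0.002, 2.534]
contact_force: [0.3, 0.4, -0.5]
opening: 0.0919
```

Emit:
jog_arm --deltas '[0.3,-0.3,0,0,0,-0.05,0.6,-0.6,0,0,0,-0.1,0.9,-0.9,0,0,0,-0.15,0.9,-0.9,0,0,0,-0.155]'

```text
time: 0.82
tool_pos: [0.3669, 0.3081, 0.2376]
tool_rot: [3.141, 0.002, 2.29]
contact_force: [-0.2, 0.2, -1.0]
opening: 0.0916
```

Emit:
jog_arm --deltas '[0.3,-0.3,0,0,0,-0.05,0.6,-0.6,0,0,0,-0.1,0.9,-0.9,0,0,0,-0.15,0.9,-0.9,0,0,0,-0.155]'

```text
time: 1.15
tool_pos: [0.4568, 0.2182, 0.2374]
tool_rot: [3.141, 0.002, 2.047]
contact_force: [0.1, 0.3, -0.7]
opening: 0.0915
```

Emit:
jog_arm --deltas '[0.3,-0.3,0,0,0,-0.05,0.6,-0.6,0,0,0,-0.1,0.8,-1,0,0,0,-0.15,0.8,-1,0,0,0,-0.155]'

```text
time: 1.48
tool_pos: [0.5354, 0.1177, 0.237]
tool_rot: [3.141, 0.002, 1.805]
contact_force: [-0.9, -0.8, -0.5]
opening: 0.0919
```

Emit:
jog_arm --deltas '[0.2,-0.3,0,0,0,-0.05,0.4,-0.6,0,0,0,-0.1,0.5,-0.9,0,0,0,-0.15,0.5,-1,0,0,0,-0.154,0.5,-1,0,0,0,-0.154]'

```text
time: 1.9
tool_pos: [0.5827, 0.0208, 0.237]
tool_rot: [-3.14, 0.0, 1.569]
contact_force: [0.3, -0.5, 0.5]
opening: 0.0922
```

```bash
python3 - <<'E'
from h import *
st(); im,p=shot("wrist","w1"); print(p["t"],p["R"],p["fx"], -p["R"].T@p["t"])
E
```

```text
t 1.9 pos [0.5827 0.0208 0.237 ] rot [-3.14   0.     1.569] F [ 0.3 -0.5  0.5] open 92.2
[-0.58110046 -0.01130737  0.39569083] [[ 0.99999613 -0.00216465 -0.00174764]
 [-0.00163347 -0.96533475  0.26100987]
 [-0.00225206 -0.261006   -0.96533455]] 371.8766649264925 [0.58197086 0.09110441 0.3839098 ]
```

View pics/w1.png

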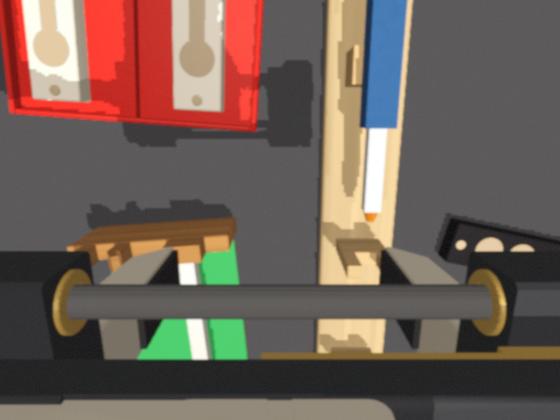

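The wrist view shows the blue tube ending at (380,127), the bar out to its orange tip at (371,216), fork 1 at about (360,245), and the rack's near cheek at (165,235).

```bash
python3 - <<'E'
from h import *
np.set_printoptions(precision=4,suppress=True)
im,p=shot("wrist"); H=hsv(im); h,s,v=[H[...,i].astype(int) for i in range(3)]
def edges(m,rows,z,name):
    L=[];R=[]
    for r in rows:
        c=np.flatnonzero(m[r])
        if len(c)>3: L.append((c[0]-.5,r)); R.append((c[-1]+.5,r))
    for n,q in (("L",L),("R",R)):
        X=cast(q,z,p); f=np.polyfit(X[:,1],X[:,0],1)
        print(name,n,"x at mid",np.polyval(f,X[:,1].mean()).round(4),"y range",X[[0,-1],1],"slope",f[0].round(4))
bl=(h>100)&(h<130)&(s>100); bl[:,:355]=0
edges(bl,range(5,120,5),.0825,"blue")
print("mouth rows",[np.flatnonzero(bl[:,c])[-1] for c in (375,380,385,390)])
r=np.mean([np.flatnonzero(bl[:,c])[-1]+.5 for c in (375,380,385,390)]);print("mouth",cast((382,r),.0825,p))
wh=(s<60)&(v>120); wh[:,:355]=0; wh[:,400:]=0
edges(wh,range(135,205,5),.0745,"bar")
og=(h<16)&(s>170)&(v>120); og[:, :355]=0; og[:,400:]=0; og[:190]=0;og[235:]=0
ys,xs=np.nonzero(og); print("tip px",xs.mean(),ys.max(),cast((xs.mean(),ys.max()),.0675,p))
wd=(h>10)&(h<28)&(s>50)&(v>110); wd[:,:300]=0; wd[:,420:]=0
edges(wd,range(130,235,5),.018,"plank")
for r in (150,200): print(r,np.flatnonzero(wd[r])[[0,-1]],np.flatnonzero(wh[r])[[0,-1]], im[r,386:404:3].tolist())
# tray: red
rd=((h<5)|(h>175))&(s>180)
c=blobs(rd,2000)[0]; print(cv2.boundingRect(c))
ct=c.reshape(-1,2); 
for nm,q in (("BR",ct[np.argmax(ct@[1,2])]),("BL",ct[np.argmax(ct@[-1,1])])): print(nm,q,cast(q,.018,p))
E
```

```text
blue L x at mid 0.646 y range [0.1676 0.0898] slope 0.002
blue R x at mid 0.6735 y range [0.1675 0.0898] slope 0.0056
mouth rows [np.int64(129), np.int64(129), np.int64(129), np.int64(129)]
mouth [[0.6625 0.0786 0.0825]]
bar L x at mid 0.6525 y range [0.0739 0.0193] slope 0.0014
bar R x at mid 0.6704 y range [0.0739 0.0193] slope -0.0682
tip px 369.4642857142857 222 [[ 0.6612 -0.0024  0.0675]]
plank L x at mid 0.6232 y range [ 0.0752 -0.0259] slope 0.004
plank R x at mid 0.6997 y range [ 0.0752 -0.0259] slope 0.0008
150 [323 400] [366 386] [[246, 228, 200], [242, 212, 159], [248, 218, 164], [249, 220, 166], [238, 209, 157], [122, 110, 99]]
200 [321 396] [363 382] [[244, 215, 161], [249, 219, 167], [249, 220, 167], [206, 178, 133], [94, 91, 91], [95, 93, 94]]
(0, 0, 264, 133)
BR [255 132] [[0.5576 0.0733 0.018 ]]
BL [ 12 114] [[0.3262 0.0902 0.018 ]]
```

Emit:
jog_arm --deltas '[0.3,0.15,-0.3,0,0,0,0.6,0.3,-0.6,0,0,0,0.79,0.36,-0.8,0,0,0,0.79,0.36,-0.8,0,0,0]' --claw 0.45

```text
time: 2.33
tool_pos: [0.6611, 0.0624, 0.15]
tool_rot: [-3.132, -0.001, 1.575]
contact_force: [-0.5, -0.1, -2.2]
opening: 0.0697
```

Emit:
jog_arm --deltas '[0,0,-0.3,0,0,0,0,0,-0.6,0,0,0,0,0,-0.85,0,0,0,0,0,-0.97,0,0,0,0,0,-0.97,0,0,0]'

```text
time: 2.75
tool_pos: [0.6595, 0.0597, 0.0583]
tool_rot: [-3.136, -0.0, 1.572]
contact_force: [-1.5, -0.3, 1.0]
opening: 0.0418
```

Emit:
jog_arm --deltas '[0,0,0,0,0,0,0,0,0,0,0,0,0,0,0,0,0,0,0,0,0,0,0,0,0,0,0,0,0,0]' --claw 0 --newtons 20

```text
time: 3.17
tool_pos: [0.6625, 0.0581, 0.0621]
tool_rot: [3.139, 0.0, 1.57]
contact_force: [0.6, 0.4, 5.5]
opening: 0.0137
```

Emit:
jog_arm --deltas '[0,-0.1,0,0,0,0,0,-0.3,0,0,0,0,0,-0.5,0,0,0,0,0,-0.7,0,0,0,0,0,-0.75,0,0,0,0]'

```text
time: 3.58
tool_pos: [0.6621, -0.0201, 0.0614]
tool_rot: [3.14, 0.001, 1.568]
contact_force: [-0.0, 2.4, 2.9]
opening: 0.0141
```

Emit:
jog_arm --deltas '[0,0,0,0,0,0,0,0,0,0,0,0,0,0,0,0,0,0,0,0.4,0,0,0,0,0,0.75,0,0,0,0]' --claw 0.3

```text
time: 4.0
tool_pos: [0.6618, 0.0586, 0.0605]
tool_rot: [-3.141, -0.0, 1.567]
contact_force: [0.5, 1.4, -0.2]
opening: 0.0273
```

Emit:
jog_arm --deltas '[0,0,0,0,0,0,0,0,0,0,0,0,0,0,0,0,0,0,0,0,0,0,0,0,0,0,0,0,0,0]' --claw 0

```text
time: 4.42
tool_pos: [0.6617, 0.0574, 0.0605]
tool_rot: [-3.141, -0.0, 1.569]
contact_force: [-0.3, 1.0, -0.4]
opening: 0.0138
```

Emit:
jog_arm --deltas '[0,-0.1,0,0,0,0,0,-0.3,0,0,0,0,0,-0.5,0,0,0,0,0,-0.7,0,0,0,0,0,-0.75,0,0,0,0]'

```text
time: 4.83
tool_pos: [0.6617, -0.0214, 0.0605]
tool_rot: [-3.141, 0.001, 1.567]
contact_force: [-0.6, -0.3, -2.9]
opening: 0.0142
```

```bash
python3 - <<'E'
from h import *
st()
a,p=shot("scene"); b,q=shot("top")
cv2.imwrite("pics/c2.png",np.hstack([cv2.resize(a[190:290,190:390],None,fx=2,fy=2),cv2.resize(b[130:230,210:410],None,fx=2,fy=2)])[:,:,::-1])
E
```

```text
t 4.83 pos [ 0.6617 -0.0214  0.0605] rot [-3.141e+00  1.000e-03  1.567e+00] F [-0.6 -0.3 -2.9] open 14.2
```

View pics/c2.png

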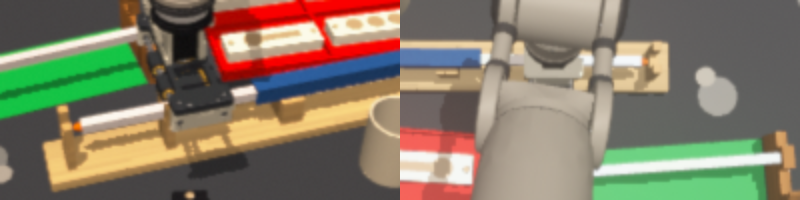

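Emit:
jog_arm --deltas '[0,0,0,0,0,0,0,0,0,0,0,0,0,0,0,0,0,0,0,0,0.35,0,0,0,0,0,0.6,0,0,0]' --claw 0.35

```text
time: 5.35
tool_pos: [0.6614, -0.0157, 0.1212]
tool_rot: [-3.14, -0.0, 1.571]
contact_force: [1.0, 0.5, 0.5]
opening: 0.0319
```

Emit:
jog_arm --deltas '[0,0,0,0,0,0,0,-0.3,0,0,0,0,0,-0.42,0,0,0,0,0,-0.42,0,0,0,0]'

```text
time: 5.68
tool_pos: [0.6618, -0.061, 0.1205]
tool_rot: [3.142, 0.001, 1.568]
contact_force: [-0.5, -0.2, 0.7]
opening: 0.0322
```

Emit:
jog_arm --deltas '[0,0,-0.25,0,0,0,0,0,-0.5,0,0,0,0,0,-0.6,0,0,0,0,0,-0.6,0,0,0]'

```text
time: 6.02
tool_pos: [0.6605, -0.0595, 0.0573]
tool_rot: [-3.137, 0.001, 1.569]
contact_force: [-0.6, -7.8, -4.7]
opening: 0.0323
```

Emit:
jog_arm --deltas '[0,0,0,0,0,0,0,0,0,0,0,0,0,0,0,0,0,0,0,0,0,0,0,0,0,0,0,0,0,0]' --claw 0

```text
time: 6.43
tool_pos: [0.6626, -0.0595, 0.0602]
tool_rot: [3.14, 0.002, 1.569]
contact_force: [2.7, -6.2, -1.5]
opening: 0.0137
```

Emit:
jog_arm --deltas '[0,-0.1,0,0,0,0,0,-0.3,0,0,0,0,0,-0.6,0,0,0,0,0,-0.85,0,0,0,0,0,-0.9,0,0,0,0]'

```text
time: 6.85
tool_pos: [0.6616, -0.152, 0.0604]
tool_rot: [-3.141, 0.0, 1.568]
contact_force: [-0.8, 2.1, 2.7]
opening: 0.0137
```

```bash
python3 - <<'E'
from h import *
st()
a,p=shot("scene"); h,s,v=[hsv(a)[...,i].astype(int) for i in range(3)]
w=np.float32([[.6615,.0786-y,.0675] for y in (.12,.25,.321)]); print(proj(w,p))
b,q=shot("top"); print(proj(w,q))
cv2.imwrite("pics/c3.png",np.hstack([cv2.resize(a[190:290,150:350],None,fx=2,fy=2),cv2.resize(b[130:230,210:410],None,fx=2,fy=2)])[:,:,::-1])
for n,i,box in(("s",a,(150,205,270,280)),("t",b,(290,140,400,180))):
    H=hsv(i)[box[1]:box[3],box[0]:box[2]].astype(int); m=(H[...,0]<14)&(H[...,1]>190)&(H[...,2]>140); y,x=np.nonzero(m); print(n,len(x),(x+box[0]).mean(),(y+box[1]).mean())
E
```

```text
t 6.85 pos [ 0.6616 -0.152   0.0604] rot [-3.141  0.     1.568] F [-0.8  2.1  2.7] open 13.7
[[272.70563489 244.86308009]
 [222.81537617 254.80696049]
 [194.36442566 260.47766368]]
[[291.94501923 160.0066473 ]
 [336.98445944 160.09305931]
 [361.54345705 160.14017785]]
s 7 196.28571428571428 261.0
t 0 nan nan<stdin>:8: RuntimeWarning: Mean of empty slice.
  ret = ret.dtype.type(ret / rcount)
```

View pics/c3.png

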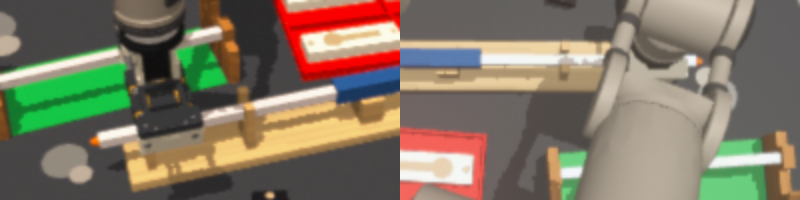

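Emit:
jog_arm --deltas '[0,0,0,0,0,0,0,0,0,0,0,0,0,0,0,0,0,0,0,0.4,0,0,0,0,0,0.86,0,0,0,0]' --claw 0.35

```text
time: 7.37
tool_pos: [0.6618, -0.0676, 0.0606]
tool_rot: [3.141, 0.0, 1.567]
contact_force: [0.5, 1.6, 0.1]
opening: 0.032
```

Emit:
jog_arm --deltas '[0,0,0,0,0,0,0,0,0,0,0,0,0,0,0,0,0,0,0,0,0,0,0,0,0,0,0,0,0,0]' --claw 0

```text
time: 7.78
tool_pos: [0.6619, -0.068, 0.0607]
tool_rot: [3.141, -0.001, 1.569]
contact_force: [0.4, 1.4, -0.1]
opening: 0.0136
```

Emit:
jog_arm --deltas '[0,-0.1,0,0,0,0,0,-0.3,0,0,0,0,0,-0.6,0,0,0,0,0,-0.8,0,0,0,0,0,-0.86,0,0,0,0]'

```text
time: 8.2
tool_pos: [0.6611, -0.1557, 0.0602]
tool_rot: [-3.141, -0.003, 1.566]
contact_force: [-0.9, 19.3, 3.4]
opening: 0.0139
```

```bash
python3 - <<'E'
from h import *
st()
a,p=shot("scene")
w=np.float32([[.6615,.0786-y,.0675] for y in (.402,.407,.412)]); print(proj(w,p))
box=(120,240,270,300)
H=hsv(a)[box[1]:box[3],box[0]:box[2]].astype(int); m=(H[...,0]<14)&(H[...,1]>170)&(H[...,2]>130); y,x=np.nonzero(m); print(len(x),(x+box[0]).mean(),(y+box[1]).mean(),x.min()+box[0])
E
```

```text
t 8.2 pos [ 0.6611 -0.1557  0.0602] rot [-3.141e+00 -3.000e-03  1.566e+00] F [-0.9 19.3  3.4] open 13.9
[[160.80281121 267.1669992 ]
 [158.69121339 267.58787247]
 [156.57486939 268.00969172]]
12 160.0 265.8333333333333 146
```

Emit:
jog_arm --deltas '[0,0.02,0,0,0,0,0,0.02,0,0,0,0,0,0.02,0,0,0,0,0,0.26,0,0,0,0,0,0.26,0,0,0,0]' --claw 0.35

```text
time: 8.67
tool_pos: [0.6618, -0.1242, 0.0608]
tool_rot: [-3.141, -0.001, 1.572]
contact_force: [0.0, 0.7, 0.1]
opening: 0.032
```

Emit:
jog_arm --deltas '[0,0,0,0,0,0,0,0,0,0,0,0,0,0,0,0,0,0,0,0,0,0,0,0,0,0,0,0,0,0]' --claw 0 --newtons 30

```text
time: 9.08
tool_pos: [0.6619, -0.1277, 0.0608]
tool_rot: [3.141, 0.0, 1.569]
contact_force: [0.5, -0.5, -0.5]
opening: 0.014
```

Emit:
jog_arm --deltas '[0,-0.1,0,0,0,0,0,-0.17,0,0,0,0,0,-0.17,0,0,0,0,0,-0.17,0.1,0,0,0,0,-0.17,0.3,0,0,0]'

```text
time: 9.5
tool_pos: [0.6597, -0.1441, 0.088]
tool_rot: [-3.135, -0.002, 1.569]
contact_force: [0.2, -0.6, -2.5]
opening: 0.0137
```

Emit:
jog_arm --deltas '[0,0,0.2,0,0,0,0,0,0.4,0,0,0,0,0,0.6,0,0,0,0,0,0.8,0,0,0,0,0,0.9,0,0,0]'

```text
time: 9.92
tool_pos: [0.6625, -0.1445, 0.1838]
tool_rot: [3.138, 0.001, 1.57]
contact_force: [1.0, 0.1, -1.4]
opening: 0.0139
```

```bash
python3 - <<'E'
from h import *
np.set_printoptions(precision=4,suppress=True)
st(); im,p=shot("wrist","w4")
b,q=shot("top","t4")
a,r=shot("scene"); cv2.imwrite("pics/v4.png",np.hstack([im[:,:,::-1],a[130:330,80:360][:,:,::-1].repeat(1,0) if 0 else cv2.resize(a[100:310,60:340],(240,420))[:,:,::-1]]))
E
```

```text
t 9.92 pos [ 0.6625 -0.1445  0.1838] rot [3.138 0.001 1.57 ] F [ 1.   0.1 -1.4] open 13.9
```

View pics/v4.png

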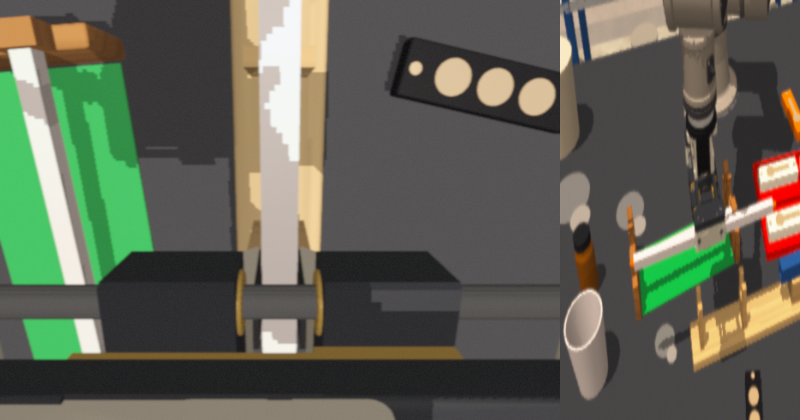

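The bar hangs level in the jaws at (280,180) in the wrist view, clear of the forks; the rack's rail runs from (30,60) to (90,340). Next is the rack pose, from the unobstructed first top picture.

```bash
python3 - <<'E'
from h import *
np.set_printoptions(precision=4,suppress=True)
im=cv2.imread("pics/top0.png")[:,:,::-1].copy(); p=robot.camera_params("top")
H=hsv(im).astype(int);h,s,v=[H[...,i] for i in range(3)]
wh=(s<60)&(v>150); 
pts=[]
for c in range(295,396,3):
    r=np.flatnonzero(wh[200:225,c])+200
    if len(r): 
        w=im[r.min()-3:r.max()+4,c].astype(float); b=w.min(1)  # sub-pixel centroid of whiteness via red-channel
        rr=np.arange(r.min()-3,r.max()+4); g=np.clip(w[:,0]-130,0,None); pts.append((c,(g*rr).sum()/g.sum()))
X=cast(pts,.077,p); f=np.polyfit(X[:,1],X[:,0],1); print("rail slope dx/dy",f, "yaw",-np.degrees(np.arctan(f[0])))
# wrist view w4 (same pose)
im=cv2.imread("pics/w4.png")[:,:,::-1].copy(); p=robot.camera_params("wrist"); H=hsv(im).astype(int);h,s,v=[H[...,i] for i in range(3)]
L=[];R=[]
gr=(h>45)&(h<80)&(s>100)
for r in range(130,330,10):
    g=gr[r,:170]; x=np.flatnonzero(g)
    # left boundary of rail = end of first green run; top-left edge of rail's top face
    d=np.flatnonzero(np.diff(g.astype(int))==-1)
    d=d[d<100]
    if len(d): L.append((d[0]+.5,r))
    lum=im[r,:110].astype(int).sum(1)
X=cast(L,.077,p); f=np.polyfit(X[:,1],X[:,0],1); print("wrist rail left edge",f,-np.degrees(np.arctan(f[0])), X[[0,-1]], np.polyval(f,-.2))
print([ (r,im[r,0:110:4].mean(1).astype(int).tolist()) for r in (250,)], L[:3],L[-3:])
a=cv2.imread("pics/top0.png"); cv2.imwrite("pics/c5.png",cv2.resize(a[190:265,275:420],None,fx=5.5,fy=5.5,interpolation=cv2.INTER_CUBIC))
E
```

```text
rail slope dx/dy [-0.0721  0.4967] yaw 4.122934306838323
wrist rail left edge [-0.0711  0.488 ] 4.069633480988281 [[ 0.4943 -0.0859  0.077 ]
 [ 0.504  -0.2269  0.077 ]] 0.5022116601428239
[(250, [85, 122, 126, 124, 125, 125, 124, 124, 125, 124, 124, 125, 125, 127, 169, 237, 238, 238, 238, 212, 124, 126, 130, 124, 109, 86, 84, 85])] [(np.float64(26.5), 130), (np.float64(28.5), 140), (np.float64(31.5), 150)] [(np.float64(60.5), 270), (np.float64(62.5), 280), (np.float64(72.5), 320)]
```

View pics/c5.png

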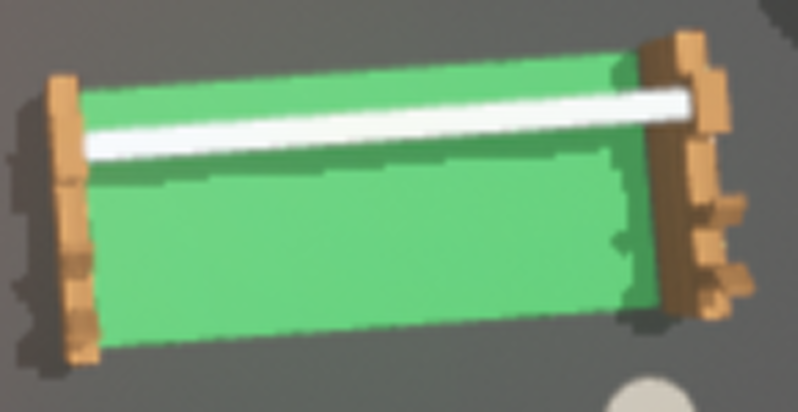

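```bash
python3 - <<'E'
from h import *
np.set_printoptions(precision=4,suppress=True)
p=robot.camera_params("top")
c=lambda x,y:(x/5.5+275-.4,y/5.5+190-.4)
A=cast(c(84,147),.077,p)[0]; B=cast(c(691,103),.077,p)[0]; print("rail ends",A,B,np.linalg.norm(A-B),"mid",(A+B)/2)
# left cheek top corners (85mm): outer/inner at rail side
for q,z in (((49,76),.085),((78,76),.085),((676,32),.085),((705,32),.085),((67,362),.085),((98,362),.085)): print(q,cast(c(*q),z,p)[0])
# wrist w4: cheek1 edge: green/brown boundary & rail meeting
im=cv2.imread("pics/w4.png")[:,:,::-1].copy(); p=robot.camera_params("wrist"); 
print("w4 rail/cheek meet",cast((28,52),.077,p))
E
```

```text
rail ends [ 0.4987 -0.0346  0.077 ] [ 0.5216 -0.3483  0.077 ] 0.3145572129931814 mid [ 0.5101 -0.1914  0.077 ]
(49, 76) [ 0.5347 -0.0164  0.085 ]
(78, 76) [ 0.5347 -0.0312  0.085 ]
(676, 32) [ 0.5576 -0.3386  0.085 ]
(705, 32) [ 0.5577 -0.3535  0.085 ]
(67, 362) [ 0.3892 -0.0253  0.085 ]
(98, 362) [ 0.3892 -0.041   0.085 ]
w4 rail/cheek meet [[ 0.5037 -0.0382  0.077 ]]
```

Emit:
jog_arm --deltas '[-0.1,-0.03,0,0,0,0.01,-0.3,-0.08,0,0,0,0.02,-0.5,-0.13,0,0,0,0.03,-0.7,-0.17,0,0,0,0.04,-0.9,-0.2,0,0,0,0.046]'

```text
time: 10.48
tool_pos: [0.5699, -0.1641, 0.1785]
tool_rot: [-3.138, -0.002, 1.643]
contact_force: [-0.0, -0.7, -2.3]
opening: 0.0137
```

Emit:
jog_arm --deltas '[-0.2,-0.05,0,0,0,0,-0.4,-0.1,0,0,0,0,-0.6,-0.15,0,0,0,0,-0.8,-0.2,0,0,0,0,-0.9,-0.2,0,0,0,0]'

```text
time: 10.9
tool_pos: [0.4788, -0.1842, 0.179]
tool_rot: [-3.138, -0.002, 1.641]
contact_force: [-0.0, 0.0, -2.1]
opening: 0.0139
```

Emit:
jog_arm --deltas '[-0.2,-0.05,0,0,0,0,-0.4,-0.1,-0.1,0,0,0,-0.47,-0.11,-0.2,0,0,0,-0.47,-0.11,-0.3,0,0,0,-0.47,-0.11,-0.3,0,0,0]'

```text
time: 11.32
tool_pos: [0.4326, -0.1943, 0.148]
tool_rot: [-3.137, -0.004, 1.641]
contact_force: [-0.6, 0.5, -3.5]
opening: 0.0139
```

```bash
python3 - <<'E'
from h import *
st(); im,p=shot("wrist","w6"); st()
E
```

```text
t 11.32 pos [ 0.4326 -0.1943  0.148 ] rot [-3.137 -0.004  1.641] F [-0.6  0.5 -3.5] open 13.9
t 11.37 pos [ 0.4336 -0.1945  0.1491] rot [-3.138e+00 -3.000e-03  1.642e+00] F [ 0.1  0.9 -3. ] open 14.2
```

View pics/w6.png

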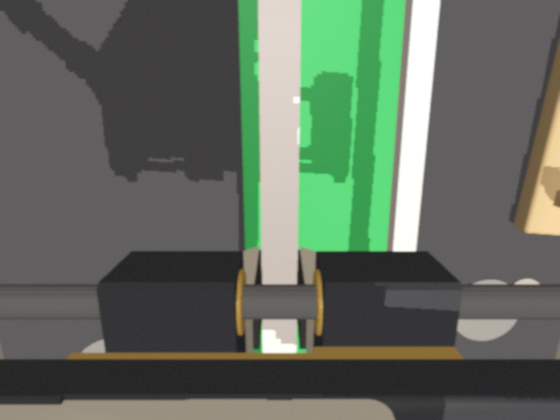

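```bash
python3 - <<'E'
from h import *
np.set_printoptions(precision=4,suppress=True)
st(); im,p=shot("wrist"); s=robot.observe(); H=hsv(im).astype(int);h,sa,v=[H[...,i] for i in range(3)]
wh=(sa<70)&(v>110)
gr=(h>45)&(h<80)&(sa>100)
zb=s["tool_pos"][2]+.015
B=[];Rl=[];Br=[]
for r in range(5,230,5):
    b=np.flatnonzero(~gr[r,255:310]&wh[r,255:310])+255
    B.append((b[0]-.5,r)); Br.append((b[-1]+.5,r))
    w=np.flatnonzero(v[r,380:450]>170)+380
    w=w[~gr[r,w]&wh[r,w]]
    Rl.append((w[-1]+.5,r))
XL=cast(B,zb,p);XR=cast(Br,zb,p);X2=cast(Rl,.077,p)
d=lambda X:np.polyfit(X[:,1],X[:,0],1)
m=lambda X:np.polyval(d(X),-.15)
print("bar L,R at y-.15",m(XL),m(XR),"slopes",d(XL)[0],d(XR)[0]);print("rail right edge",m(X2),d(X2)[0])
print("row100",B[19],Br[19],Rl[19], im[100,395:440:3].mean(1).astype(int))
E
```

```text
t 11.37 pos [ 0.4336 -0.1945  0.1491] rot [-3.138 -0.003  1.642] F [ 0.1  0.9 -3. ] open 14.2
bar L,R at y-.15 0.42229910479500166 0.4363237930622604 slopes -0.07281754947449985 -0.07003768880260132
rail right edge 0.5134093356574575 -0.07449979663231011
row100 (np.float64(258.5), 100) (np.float64(300.5), 100) (np.float64(428.5), 100) [143 123 158 254 255 255 255 255 255 255 255 179  97  97  95]
```

Emit:
jog_arm --deltas '[0.25,0,0,0,0,0,0.25,0,-0.15,0,0,0,0.25,0,-0.3,0,0,0,0.25,0,-0.4,0,0,0,0.25,0,-0.4,0,0,0]'

```text
time: 11.83
tool_pos: [0.4589, -0.1944, 0.1088]
tool_rot: [-3.138, -0.002, 1.643]
contact_force: [-0.5, -0.2, -1.9]
opening: 0.0141
```

Emit:
jog_arm --deltas '[0,0,-0.1,0,0,0,0,0,-0.2,0,0,0,0,0,-0.3,0,0,0,0,0,-0.35,0,0,0,0,0,-0.35,0,0,0]'

```text
time: 12.25
tool_pos: [0.4614, -0.1973, 0.0794]
tool_rot: [3.137, 0.006, 1.643]
contact_force: [-7.4, -1.9, 24.8]
opening: 0.0134
```

```bash
python3 - <<'E'
from h import *
st(); a,p=shot("scene"); cv2.imwrite("pics/c7.png",cv2.resize(a[170:270,120:290],None,fx=4.5,fy=4.5,interpolation=cv2.INTER_CUBIC)[:,:,::-1])
E
```

```text
t 12.25 pos [ 0.4614 -0.1973  0.0794] rot [3.137 0.006 1.643] F [-7.4 -1.9 24.8] open 13.4
```

View pics/c7.png

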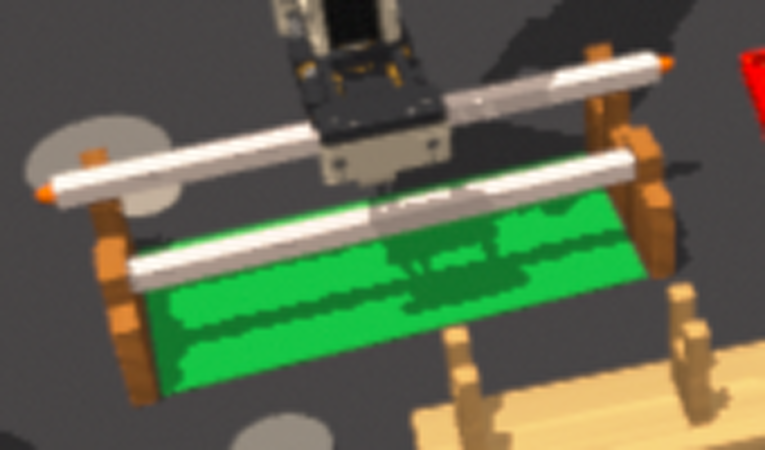

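I moved 25 mm instead of 2.5 mm (unit slip), so the bar is resting on the inner lips. I'll raise it, shift back and re-measure.

Emit:
jog_arm --deltas '[0,0,0.1,0,0,0,0,0,0.25,0,0,0,0,0,0.4,0,0,0,0,0,0.55,0,0,0,0,0,0.6,0,0,0]'

```text
time: 12.72
tool_pos: [0.461, -0.1958, 0.1381]
tool_rot: [3.138, 0.002, 1.642]
contact_force: [1.1, 0.2, -1.4]
opening: 0.0136
```

Emit:
jog_arm --deltas '[-0.1,0,0,0,0,0,-0.2,0,0,0,0,0,-0.23,0,0,0,0,0,-0.23,0,0,0,0,0,-0.23,0,0,0,0,0]'

```text
time: 13.13
tool_pos: [0.4363, -0.1951, 0.1352]
tool_rot: [-3.141, -0.001, 1.642]
contact_force: [0.4, 0.1, -3.2]
opening: 0.0138
```

```bash
cat > barm.py <<'E'
from h import *
np.set_printoptions(precision=4,suppress=True)
st(); im,p=shot("wrist","wb"); s=robot.observe(); H=hsv(im).astype(int);h,sa,v=[H[...,i] for i in range(3)]
wh=(sa<70)&(v>110); gr=(h>45)&(h<80)&(sa>100)
zb=s["tool_pos"][2]+.015
B=[];Rl=[];Br=[]
for r in range(5,230,5):
    b=np.flatnonzero(~gr[r,250:315]&wh[r,250:315])+250
    w=np.flatnonzero(v[r,380:470]>170)+380; w=w[~gr[r,w]&wh[r,w]]
    if len(b) and len(w): B.append((b[0]-.5,r)); Br.append((b[-1]+.5,r)); Rl.append((w[-1]+.5,r))
XL=cast(B,zb,p);XR=cast(Br,zb,p);X2=cast(Rl,.077,p)
d=lambda X:np.polyfit(X[:,1],X[:,0],1)
m=lambda X:np.polyval(d(X),-.15)
print("bar L,R at y-.15",m(XL),m(XR),"width by y",XR[:,0][::8]-XL[:,0][::8],"slopes",d(XL)[0],d(XR)[0]);print("rail right edge",m(X2),d(X2)[0],"shift wanted in x",m(X2)-.007-.0742-(m(XL)+m(XR))/2)
a,q=shot("scene")
Hs=hsv(a)[150:260,110:300].astype(int); M=(Hs[...,0]<12)&(Hs[...,1]>190)&(Hs[...,2]>150)
for c in blobs(M,2)[:6]: print("orange",cv2.boundingRect(c),c.reshape(-1,2).mean(0)+[110,150])
E
python3 barm.py
```

```text
t 13.13 pos [ 0.4363 -0.1951  0.1352] rot [-3.141 -0.001  1.642] F [ 0.4  0.1 -3.2] open 13.8
bar L,R at y-.15 0.42382637378561816 0.4406006390091107 width by y [0.0166 0.0167 0.0168 0.0165 0.017  0.0168] slopes -0.07200371944758538 -0.07100885601065075
rail right edge 0.5134601125299099 -0.07420221199758255 shift wanted in x 4.660613254542367e-05
orange (175, 30, 15, 45) [293.9735 198.1416]
```

Bar width in view says it slid about 18 mm up in the grip, still square, and its x now matches the notches. I'll lower it gradually, watching the force.

Emit:
jog_arm --deltas '[0,0,-0.1,0,0,0,0,0,-0.25,0,0,0,0,0,-0.4,0,0,0,0,0,-0.5,0,0,0,0,0,-0.5,0,0,0]'

```text
time: 13.65
tool_pos: [0.436, -0.1945, 0.0837]
tool_rot: [-3.139, -0.002, 1.642]
contact_force: [0.3, 0.4, -2.1]
opening: 0.0138
```

Emit:
jog_arm --deltas '[0,0,-0.08,0,0,0,0,0,-0.16,0,0,0,0,0,-0.24,0,0,0,0,0,-0.3,0,0,0,0,0,-0.3,0,0,0]'

```text
time: 14.07
tool_pos: [0.4362, -0.1948, 0.0545]
tool_rot: [-3.14, -0.001, 1.642]
contact_force: [-0.6, 0.1, -4.0]
opening: 0.0139
```

```bash
python3 - <<'E'
from h import *
st(); a,p=shot("scene"); cv2.imwrite("pics/c8.png",cv2.resize(a[170:270,120:290],None,fx=4.5,fy=4.5,interpolation=cv2.INTER_CUBIC)[:,:,::-1])
E
```

```text
t 14.07 pos [ 0.4362 -0.1948  0.0545] rot [-3.140e+00 -1.000e-03  1.642e+00] F [-0.6  0.1 -4. ] open 13.9
```

View pics/c8.png

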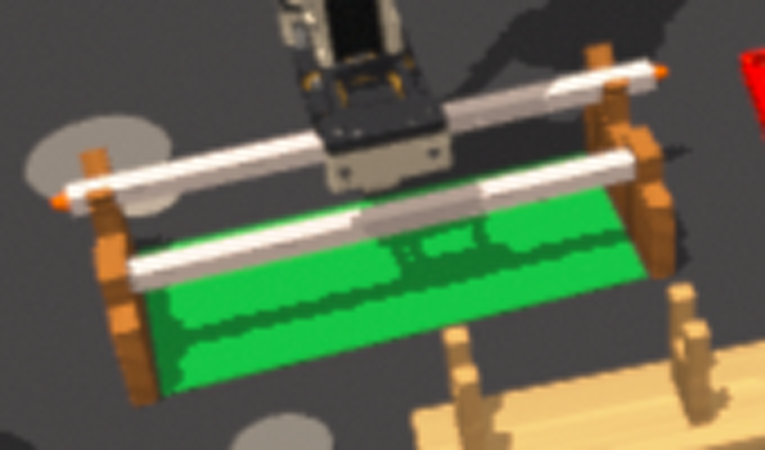

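The lips now stand on both sides of the bar at (95,180) and (605,75), so it is entering both notches. I'll lower to the floor and release.

Emit:
jog_arm --deltas '[0,0,-0.04,0,0,0,0,0,-0.08,0,0,0,0,0,-0.1,0,0,0,0,0,-0.1,0,0,0]'

```text
time: 14.45
tool_pos: [0.4366, -0.1951, 0.0454]
tool_rot: [-3.141, -0.0, 1.642]
contact_force: [0.8, -0.6, -1.6]
opening: 0.0136
```

Emit:
jog_arm --deltas '[0,0,0,0,0,0,0,0,0,0,0,0,0,0,0,0,0,0,0,0,0,0,0,0,0,0,0,0,0,0]' --claw 0.4

```text
time: 14.87
tool_pos: [0.437, -0.1953, 0.046]
tool_rot: [3.141, 0.0, 1.642]
contact_force: [0.0, -0.7, -0.5]
opening: 0.0362
```

Emit:
jog_arm --deltas '[0,0,0.1,0,0,0,0,0,0.3,0,0,0,0,0,0.6,0,0,0,0,0,0.9,0,0,0,0,0,1,0,0,0]'

```text
time: 15.28
tool_pos: [0.4384, -0.1961, 0.1496]
tool_rot: [3.137, 0.004, 1.642]
contact_force: [0.3, 0.1, 0.5]
opening: 0.037
```

Emit:
jog_arm --deltas '[0,0.2,0.2,0,0,0,0,0.5,0.4,0,0,0,0,0.8,0.6,0,0,0,0,1,0.9,0,0,0,0,1,0.9,0,0,0]'

```text
time: 15.7
tool_pos: [0.4386, -0.0929, 0.2408]
tool_rot: [3.134, 0.003, 1.645]
contact_force: [0.7, -1.4, 0.2]
opening: 0.0368
```

Emit:
jog_arm --deltas '[0,0.3,0.2,0,0,0,0,0.7,0.4,0,0,0,0,1,0.6,0,0,0,0,1,0.6,0,0,0]'

```text
time: 16.03
tool_pos: [0.4379, 0.0089, 0.2996]
tool_rot: [3.134, -0.001, 1.646]
contact_force: [0.4, 0.5, -0.4]
opening: 0.0369
```

Emit:
jog_arm --deltas '[0,0.3,0,0,0,0,0,0.7,0,0,0,0,0,1,0,0,0,0,0,1,0,0,0,0]'

```text
time: 16.37
tool_pos: [0.4364, 0.1086, 0.2955]
tool_rot: [-3.142, -0.002, 1.646]
contact_force: [0.4, 0.2, 0.0]
opening: 0.0367
```

```bash
python3 - <<'E'
from h import *
st(); a,p=shot("scene"); b,q=shot("top","t9"); w,r=shot("wrist","w9")
cv2.imwrite("pics/c9.png",np.vstack([np.hstack([cv2.resize(a[170:270,120:290],(400,235)),cv2.resize(b[185:270,275:420],(400,235))]),cv2.resize(w,(800,360))])[:,:,::-1])
E
```

```text
t 16.37 pos [0.4364 0.1086 0.2955] rot [-3.142e+00 -2.000e-03  1.646e+00] F [0.4 0.2 0. ] open 36.7
```

View pics/c9.png

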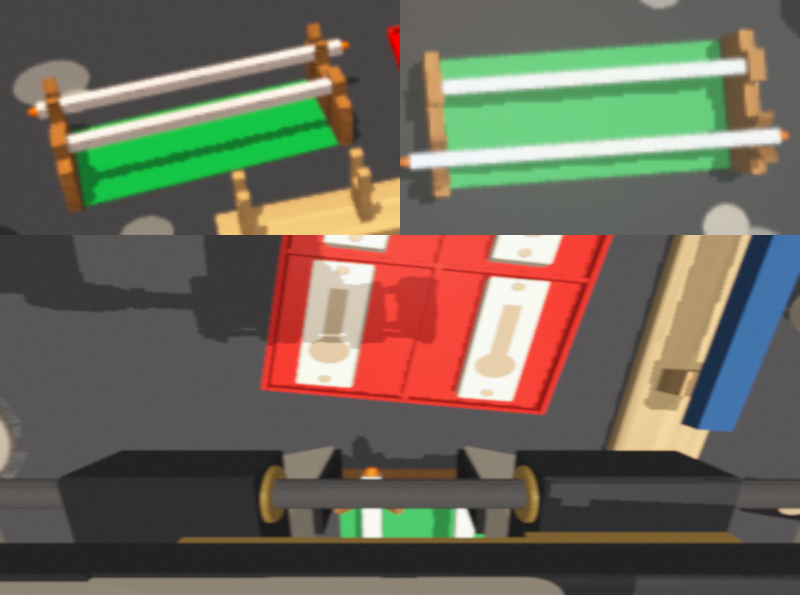

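The bar lies in both notches in both views, and the arm is clear of it. Next: check its ends and measure the moulds.

```bash
cat > moulds.py <<'E'
from h import *
def moulds(im,p,z=.027):
    "white slabs standing in red: centre, size, angle of the long side"
    H=hsv(im).astype(int);h,s,v=[H[...,i] for i in range(3)]
    red=(((h<6)|(h>174))&(s>140)).astype(np.uint8)
    c=blobs(red,1500)
    if not c: return
    T=np.zeros(red.shape,np.uint8); cv2.fillPoly(T,[cv2.convexHull(c[0])],1)
    m=((T==1)&(red==0)).astype(np.uint8); m=cv2.morphologyEx(m,cv2.MORPH_OPEN,np.ones((3,3)))
    for k in blobs(m,200):
        x=cv2.boundingRect(k); r=rect(k,z,p); print(x,"c",r[0].round(4),"size",np.round(r[1],1),"ang",round(r[2],2))
E
python3 - <<'E'
from moulds import *
np.set_printoptions(precision=4,suppress=True)
for n in ("t9","w9"):
    im=cv2.imread(f"pics/{n}.png")[:,:,::-1].copy(); p=robot.camera_params("top" if n=="t9" else "wrist"); print(n); moulds(im,p)
im=cv2.imread("pics/top0.png")[:,:,::-1].copy();p=robot.camera_params("top"); print("top0"); moulds(im,p)
im=cv2.imread("pics/t9.png")[:,:,::-1].copy(); H=hsv(im).astype(int)
M=(H[...,0]<14)&(H[...,1]>150)&(H[...,2]>170)
for c in blobs(M[200:260,260:430],2): 
    u=c.reshape(-1,2).mean(0)+[260,200]; print("tip",u,cast(u,.07,p))
E
```

```text
t9
w9
(206, 29, 57, 149) c [0.3808 0.1751] size [151.1  46.6] ang 86.36
(319, 48, 67, 146) c [0.5084 0.166 ] size [151.4  47.8] ang 86.64
(342, 0, 52, 37) c [0.5127 0.2714] size [50.5 33.1] ang 4.14
(226, 0, 47, 21) c [0.393  0.2702] size [46.4 18.2] ang 4.14
top0
(133, 240, 55, 22) c [0.4004 0.3443] size [157.   49.3] ang 84.3
(191, 247, 53, 20) c [0.3822 0.1776] size [155.   49.5] ang 86.43
(137, 200, 54, 21) c [0.5198 0.3364] size [157.2  49. ] ang 84.83
(194, 204, 53, 19) c [0.5107 0.1687] size [154.5  49.2] ang 86.67
```

Emit:
jog_arm --deltas '[0.2,0,0,0,0,-0.04,0.2,0,0,0,0,-0.085,0.2,0,0,0,0,-0.085,0.2,0,0,0,0,-0.085,0.2,0,0,0,0,-0.085]' --claw 0.6

```text
time: 16.93
tool_pos: [0.4566, 0.1039, 0.2956]
tool_rot: [-3.141, 0.0, 1.509]
contact_force: [1.2, -0.5, -0.3]
opening: 0.0551
```

```bash
python3 - <<'E'
from moulds import *
st(); moulds(*shot("wrist")); st()
E
```

```text
t 16.93 pos [0.4566 0.1039 0.2956] rot [-3.141  0.     1.509] F [ 1.2 -0.5 -0.3] open 55.1
(181, 38, 50, 145) c [0.3811 0.1763] size [150.1  47.6] ang 86.49
(303, 39, 47, 145) c [0.5088 0.1673] size [150.4  46.7] ang 86.75
(183, 0, 48, 24) c [0.3928 0.2753] size [47.3 21. ] ang 176.47
(302, 0, 47, 24) c [0.5119 0.268 ] size [46.4 21. ] ang 176.47
t 16.98 pos [0.4566 0.1041 0.2957] rot [-3.141  0.     1.509] F [-0.5 -0.6  0.5] open 55.3
```

Emit:
jog_arm --deltas '[0.2,0.2,-0.2,0,0,0,0.4,0.4,-0.5,0,0,0,0.53,0.63,-0.8,0,0,0,0.53,0.63,-0.9,0,0,0]'

```text
time: 17.32
tool_pos: [0.5097, 0.17, 0.2013]
tool_rot: [-3.137, -0.0, 1.511]
contact_force: [-1.9, -1.0, 0.3]
opening: 0.0553
```

Emit:
jog_arm --deltas '[0,0,-0.3,0,0,0,0,0,-0.6,0,0,0,0,0,-0.9,0,0,0,0,0,-1,0,0,0]'

```text
time: 17.65
tool_pos: [0.5074, 0.1669, 0.1023]
tool_rot: [-3.136, 0.002, 1.51]
contact_force: [-0.1, 0.2, -0.7]
opening: 0.0549
```

Emit:
jog_arm --deltas '[0,0,-0.2,0,0,0,0,0,-0.45,0,0,0,0,0,-0.65,0,0,0,0,0,-0.8,0,0,0,0,0,-0.8,0,0,0]'

```text
time: 18.07
tool_pos: [0.5085, 0.1672, 0.0241]
tool_rot: [-3.138, 0.001, 1.509]
contact_force: [-0.9, 0.0, 0.6]
opening: 0.0547
```

Emit:
jog_arm --deltas '[0,0,0,0,0,0,0,0,0,0,0,0,0,0,0,0,0,0,0,0,0,0,0,0]' --claw 0.3 --newtons 30

```text
time: 18.4
tool_pos: [0.5109, 0.1679, 0.0274]
tool_rot: [3.139, -0.001, 1.509]
contact_force: [-0.0, -0.6, 5.6]
opening: 0.0438
```

Emit:
jog_arm --deltas '[0,0,0.1,0,0,0,0,0,0.3,0,0,0,0,0,0.5,0,0,0,0,0,0.8,0,0,0,0,0,1,0,0,0]'

```text
time: 18.82
tool_pos: [0.5102, 0.168, 0.1288]
tool_rot: [3.139, -0.001, 1.509]
contact_force: [0.7, 0.2, -0.8]
opening: 0.0436
```

```bash
python3 - <<'E'
from h import *
st(); w,r=shot("wrist","w10"); a,q=shot("scene")
cv2.imwrite("pics/c10.png",np.hstack([cv2.resize(w,(400,300)),cv2.resize(a[100:250,250:450],(400,300))])[:,:,::-1])
E
```

```text
t 18.82 pos [0.5102 0.168  0.1288] rot [ 3.139e+00 -1.000e-03  1.509e+00] F [ 0.7  0.2 -0.8] open 43.6
```

View pics/c10.png

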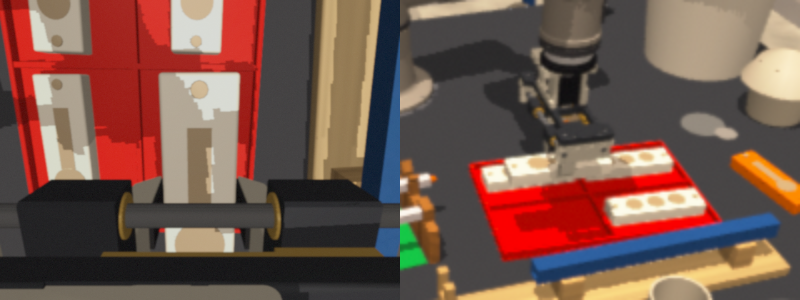

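Emit:
jog_arm --deltas '[0,0,0.2,0,0,0,-0.05,-0.2,0.4,0,0,-0.05,-0.05,-0.4,0.4,0,0,-0.1,-0.1,-0.6,0.4,0,0,-0.16,-0.1,-0.8,0.4,0,0,-0.21]'

```text
time: 19.33
tool_pos: [0.4985, 0.0872, 0.1654]
tool_rot: [-3.14, 0.001, 1.175]
contact_force: [0.6, 0.2, -1.4]
opening: 0.0433
```

Emit:
jog_arm --deltas '[0,-0.2,0,0,0,-0.05,0,-0.4,0,0,0,-0.1,-0.05,-0.6,0,0,0,-0.16,-0.05,-0.8,0,0,0,-0.21,-0.05,-1,0,0,0,-0.26]'

```text
time: 19.75
tool_pos: [0.4938, -0.013, 0.1651]
tool_rot: [-3.14, 0.001, 0.767]
contact_force: [0.9, 0.6, -1.7]
opening: 0.0438
```

Emit:
jog_arm --deltas '[0,-0.2,0,0,0,-0.05,0,-0.4,0,0,0,-0.1,-0.05,-0.6,0,0,0,-0.16,-0.05,-0.8,0,0,0,-0.21,-0.05,-1,0,0,0,-0.26]'

```text
time: 20.17
tool_pos: [0.4889, -0.1129, 0.1651]
tool_rot: [-3.14, 0.001, 0.358]
contact_force: [0.7, -0.6, -1.9]
opening: 0.044
```

Emit:
jog_arm --deltas '[0,-0.2,0,0,0,-0.05,0,-0.4,0,0,0,-0.1,-0.05,-0.6,0,0,0,-0.15,-0.05,-0.8,0,0,0,-0.187,-0.05,-1,0,0,0,-0.187]'

```text
time: 20.58
tool_pos: [0.484, -0.2128, 0.165]
tool_rot: [-3.141, 0.002, 0.065]
contact_force: [0.7, 1.0, -1.8]
opening: 0.0435
```

Emit:
jog_arm --deltas '[0,-0.2,0,0,0,0,0,-0.4,0,0,0,0,-0.05,-0.6,0,0,0,0,-0.05,-0.87,0,0,0,0,-0.05,-0.87,0,0,0,0]'

```text
time: 21.0
tool_pos: [0.4792, -0.3031, 0.165]
tool_rot: [3.14, 0.001, 0.065]
contact_force: [0.3, 1.0, -2.1]
opening: 0.0434
```

```bash
python3 - <<'E'
from h import *
st(); w,r=shot("wrist","w11"); st()
E
```

```text
t 21.0 pos [ 0.4792 -0.3031  0.165 ] rot [3.14e+00 1.00e-03 6.50e-02] F [ 0.3  1.  -2.1] open 43.4
t 21.05 pos [ 0.4791 -0.3009  0.1648] rot [-3.141e+00  1.000e-03  6.600e-02] F [ 0.   1.1 -2.3] open 43.0
```

View pics/w11.png

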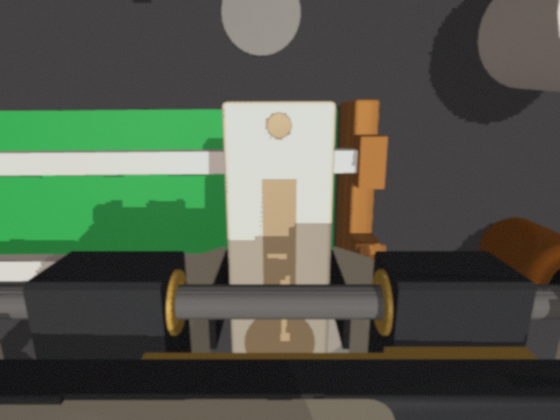

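Emit:
jog_arm --deltas '[0,0.01,-0.15,0,0,0,0,0.01,-0.35,0,0,0,0,0.01,-0.5,0,0,0,0,0.01,-0.6,0,0,0,0,0.01,-0.66,0,0,0]'

```text
time: 21.47
tool_pos: [0.4792, -0.2966, 0.0987]
tool_rot: [-3.139, 0.002, 0.069]
contact_force: [-9.4, 10.7, 39.3]
opening: 0.0438
```

Emit:
jog_arm --deltas '[0,0,-0.01,0,0,0,0,0,-0.01,0,0,0]'

```text
time: 21.63
tool_pos: [0.48, -0.2976, 0.099]
tool_rot: [-3.142, -0.0, 0.069]
contact_force: [-0.9, 0.6, -0.9]
opening: 0.0439
```

Emit:
jog_arm --deltas '[0,0,0,0,0,0,0,0,0,0,0,0,0,0,0,0,0,0,0,0,0,0,0,0]' --claw 0.56

```text
time: 21.97
tool_pos: [0.48, -0.2983, 0.099]
tool_rot: [3.141, -0.0, 0.068]
contact_force: [-0.0, -0.5, 0.1]
opening: 0.0513
```

Emit:
jog_arm --deltas '[0,0,0.1,0,0,0,0,0,0.3,0,0,0,0,0,0.6,0,0,0,0,0,0.9,0,0,0,0,0,1,0,0,0]'

```text
time: 22.38
tool_pos: [0.4813, -0.2994, 0.2041]
tool_rot: [3.136, -0.006, 0.068]
contact_force: [0.9, -1.0, 0.4]
opening: 0.0509
```

Emit:
jog_arm --deltas '[0,0.2,0.2,0,0,0.06,-0.1,0.4,0.4,0,0,0.12,-0.1,0.6,0.6,0,0,0.18,-0.2,0.8,0.8,0,0,0.24,-0.2,1,0.8,0,0,0.3]'

```text
time: 22.8
tool_pos: [0.46, -0.198, 0.283]
tool_rot: [3.136, -0.003, 0.544]
contact_force: [0.7, -0.3, 1.0]
opening: 0.0512
```

Emit:
jog_arm --deltas '[0,0.2,0,0,0,0.06,-0.1,0.4,0,0,0,0.12,-0.1,0.6,0,0,0,0.18,-0.2,0.8,0,0,0,0.24,-0.2,1,0,0,0,0.3]'

```text
time: 23.22
tool_pos: [0.4385, -0.0971, 0.279]
tool_rot: [-3.141, 0.0, 1.015]
contact_force: [-0.4, 1.2, -0.2]
opening: 0.0516
```

Emit:
jog_arm --deltas '[0,0.2,0,0,0,0.06,-0.1,0.4,0,0,0,0.12,-0.1,0.6,0,0,0,0.18,-0.2,0.8,0,0,0,0.24,-0.2,1,0,0,0,0.3]'

```text
time: 23.63
tool_pos: [0.4185, 0.0028, 0.279]
tool_rot: [-3.141, 0.0, 1.487]
contact_force: [0.1, 0.5, 0.5]
opening: 0.0512
```

Emit:
jog_arm --deltas '[0,0.3,0,0,0,0.018,-0.1,0.6,0,0,0,0.018,-0.2,1,0,0,0,0.018,-0.2,1,0,0,0,0.018]' --claw 0.54

```text
time: 23.97
tool_pos: [0.3976, 0.1072, 0.2791]
tool_rot: [-3.141, -0.003, 1.516]
contact_force: [-0.7, -0.5, -0.1]
opening: 0.0493
```

Emit:
jog_arm --deltas '[0,0,0,0,0,0,0,0,0,0,0,0]'

```text
time: 24.13
tool_pos: [0.3999, 0.1016, 0.2789]
tool_rot: [3.141, 0.0, 1.511]
contact_force: [-0.4, -0.7, -0.6]
opening: 0.0494
```

```bash
python3 - <<'E'
from moulds import *
st(); moulds(*shot("wrist","w12")); print("top"); moulds(*shot("top","t12"))
E
```

```text
t 24.13 pos [0.3999 0.1016 0.2789] rot [3.141 0.    1.511] F [-0.4 -0.7 -0.6] open 49.4
(233, 29, 47, 152) c [0.38   0.1757] size [150.   46.1] ang 86.6
(359, 0, 51, 15) c [0.51   0.2625] size [48.4 12.2] ang 176.6
(237, 0, 48, 14) c [0.3908 0.2701] size [45.4 11.3] ang 176.6
top
(133, 240, 77, 28) c [0.3914 0.3125] size [222.3  78.8] ang 90.0
(137, 200, 54, 21) c [0.52   0.3367] size [156.6  48.7] ang 84.83
(215, 212, 34, 26) c [0.4768 0.1356] size [97.6 73.8] ang 90.27
```

Emit:
jog_arm --deltas '[-0.1,0.2,-0.2,0,0,0,-0.15,0.4,-0.5,0,0,0,-0.2,0.74,-0.8,0,0,0,-0.2,0.74,-0.9,0,0,0]'

```text
time: 24.57
tool_pos: [0.3783, 0.177, 0.186]
tool_rot: [-3.138, -0.0, 1.509]
contact_force: [-0.6, -1.2, -0.8]
opening: 0.0498
```

Emit:
jog_arm --deltas '[0,0,-0.3,0,0,0,0,0,-0.6,0,0,0,0,0,-0.9,0,0,0,0,0,-1,0,0,0]'

```text
time: 24.9
tool_pos: [0.3785, 0.174, 0.0855]
tool_rot: [-3.136, 0.002, 1.508]
contact_force: [-0.9, -1.1, 0.0]
opening: 0.0498
```

Emit:
jog_arm --deltas '[0,0,-0.2,0,0,0,0,0,-0.35,0,0,0,0,0,-0.5,0,0,0,0,0,-0.59,0,0,0,0,0,-0.59,0,0,0]'

```text
time: 25.32
tool_pos: [0.3795, 0.1742, 0.0282]
tool_rot: [-3.138, 0.001, 1.507]
contact_force: [0.4, -0.7, 0.2]
opening: 0.0492
```

Emit:
jog_arm --deltas '[0,0,0,0,0,0,0,0,0,0,0,0,0,0,0,0,0,0,0,0,0,0,0,0]' --claw 0.3

```text
time: 25.65
tool_pos: [0.3803, 0.1757, 0.0303]
tool_rot: [3.14, -0.0, 1.51]
contact_force: [0.9, 0.5, -1.8]
opening: 0.0436
```

Emit:
jog_arm --deltas '[0,0,0.1,0,0,0,0,0,0.3,0,0,0,0,0,0.5,0,0,0,0,0,0.8,0,0,0,0,0,1,0,0,0]'

```text
time: 26.07
tool_pos: [0.3802, 0.1759, 0.132]
tool_rot: [3.14, -0.001, 1.51]
contact_force: [1.0, 0.5, -1.8]
opening: 0.0436
```

Emit:
jog_arm --deltas '[0,0,0.2,0,0,0,0.1,-0.2,0.4,0,0,-0.05,0.1,-0.4,0.4,0,0,-0.1,0.2,-0.6,0.4,0,0,-0.16,0.2,-0.8,0.4,0,0,-0.21]'

```text
time: 26.48
tool_pos: [0.4012, 0.095, 0.1708]
tool_rot: [3.138, -0.001, 1.176]
contact_force: [1.1, -0.1, -1.5]
opening: 0.0436
```

Emit:
jog_arm --deltas '[0.05,-0.2,0,0,0,-0.05,0.1,-0.4,0,0,0,-0.1,0.15,-0.6,0,0,0,-0.16,0.2,-0.8,0,0,0,-0.21,0.3,-1,0,0,0,-0.26]'

```text
time: 26.9
tool_pos: [0.4291, -0.005, 0.1701]
tool_rot: [-3.141, 0.0, 0.768]
contact_force: [-0.9, 0.7, -1.0]
opening: 0.0435
```

Emit:
jog_arm --deltas '[0.05,-0.2,0,0,0,-0.05,0.1,-0.4,0,0,0,-0.1,0.15,-0.6,0,0,0,-0.16,0.2,-0.8,0,0,0,-0.21,0.25,-1,0,0,0,-0.26]'

```text
time: 27.32
tool_pos: [0.4548, -0.1051, 0.1701]
tool_rot: [3.141, -0.0, 0.36]
contact_force: [0.8, -0.1, -1.9]
opening: 0.0434
```

Emit:
jog_arm --deltas '[0.05,-0.2,0,0,0,-0.05,0.1,-0.4,0,0,0,-0.1,0.15,-0.6,0,0,0,-0.15,0.2,-0.8,0,0,0,-0.187,0.2,-1,0,0,0,-0.187]'

```text
time: 27.73
tool_pos: [0.4754, -0.2052, 0.1701]
tool_rot: [3.141, -0.001, 0.067]
contact_force: [0.1, 0.2, -1.7]
opening: 0.0437
```

Emit:
jog_arm --deltas '[0,-0.15,0,0,0,0,0,-0.25,0,0,0,0,0,-0.25,0,0,0,0,0,-0.25,0,0,0,0]'

```text
time: 28.07
tool_pos: [0.4745, -0.2289, 0.1697]
tool_rot: [-3.141, 0.0, 0.069]
contact_force: [-0.8, -0.1, -1.5]
opening: 0.0434
```

```bash
python3 - <<'E'
from h import *
st(); w,r=shot("wrist","w13"); a,q=shot("scene")
cv2.imwrite("pics/c13.png",np.hstack([cv2.resize(w,(400,300)),cv2.resize(a[130:280,100:300],(400,300))])[:,:,::-1])
E
```

```text
t 28.07 pos [ 0.4745 -0.2289  0.1697] rot [-3.141  0.     0.069] F [-0.8 -0.1 -1.5] open 43.4
```

View pics/c13.png

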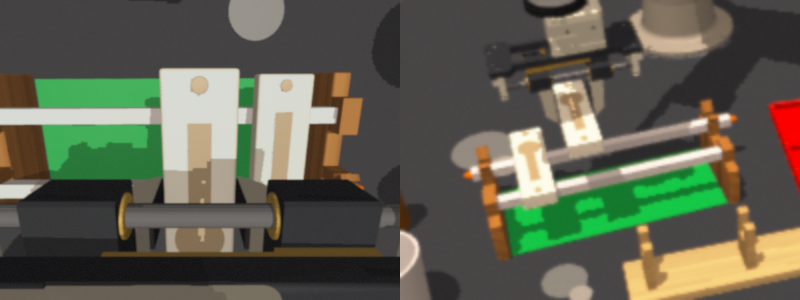

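The first mould lies square across the bar and rail, and the second is held above its place. Lowering it with a slow end.

Emit:
jog_arm --deltas '[0,0,-0.15,0,0,0,0,0,-0.3,0,0,0,0,0,-0.42,0,0,0,0,0,-0.5,0,0,0,0,0,-0.55,0,0,0]'

```text
time: 28.58
tool_pos: [0.4746, -0.2281, 0.1139]
tool_rot: [-3.141, 0.001, 0.071]
contact_force: [0.2, 0.0, -0.4]
opening: 0.0433
```

Emit:
jog_arm --deltas '[0,0,-0.03,0,0,0,0,0,-0.06,0,0,0,0,0,-0.09,0,0,0,0,0,-0.12,0,0,0,0,0,-0.12,0,0,0]'

```text
time: 29.0
tool_pos: [0.4747, -0.2291, 0.1024]
tool_rot: [-3.141, 0.0, 0.07]
contact_force: [-0.5, -0.0, -1.8]
opening: 0.0439
```

Emit:
jog_arm --deltas '[0,0,0,0,0,0,0,0,0,0,0,0,0,0,0,0,0,0,0,0,0,0,0,0]' --claw 0.56

```text
time: 29.33
tool_pos: [0.475, -0.2294, 0.1031]
tool_rot: [3.141, -0.001, 0.07]
contact_force: [0.3, 0.2, -0.4]
opening: 0.0512
```

Emit:
jog_arm --deltas '[0,0,0.1,0,0,0,0,0,0.3,0,0,0,0,0,0.6,0,0,0,0,0,0.9,0,0,0,0,0,1,0,0,0]'

```text
time: 29.75
tool_pos: [0.4764, -0.2302, 0.2079]
tool_rot: [3.137, -0.006, 0.07]
contact_force: [0.9, -0.8, 0.1]
opening: 0.0514
```

Emit:
jog_arm --deltas '[0,0.2,0.2,0,0,0.06,0,0.4,0.4,0,0,0.12,0,0.6,0.6,0,0,0.18,-0.05,0.8,0.8,0,0,0.24,-0.05,1,0.8,0,0,0.3]'

```text
time: 30.17
tool_pos: [0.4706, -0.1289, 0.2869]
tool_rot: [3.136, -0.004, 0.546]
contact_force: [0.2, 0.2, -0.4]
opening: 0.0514
```

Emit:
jog_arm --deltas '[0,0.2,0,0,0,0.06,0,0.4,0,0,0,0.12,0,0.6,0,0,0,0.18,-0.05,0.8,0,0,0,0.24,-0.05,1,0,0,0,0.3]'

```text
time: 30.58
tool_pos: [0.464, -0.0282, 0.283]
tool_rot: [-3.141, 0.0, 1.017]
contact_force: [0.4, -0.3, -0.1]
opening: 0.0515
```

Emit:
jog_arm --deltas '[0,0.2,0,0,0,0.06,0,0.4,0,0,0,0.12,0,0.6,0,0,0,0.18,-0.05,0.8,0,0,0,0.24,-0.05,1,0,0,0,0.3]' --claw 0.6

```text
time: 31.0
tool_pos: [0.459, 0.0718, 0.283]
tool_rot: [-3.141, 0.0, 1.488]
contact_force: [-0.1, 0.8, 0.3]
opening: 0.0546
```

Emit:
jog_arm --deltas '[0,0.2,0,0,0,0.018,0,0.4,0,0,0,0.018,0,0.7,0,0,0,0.018,0,1,0,0,0,0.018,0,1,0,0,0,0.018]'

```text
time: 31.42
tool_pos: [0.4593, 0.1748, 0.2829]
tool_rot: [3.141, -0.002, 1.515]
contact_force: [-1.1, -0.6, -0.6]
opening: 0.0554
```

Emit:
jog_arm --deltas '[0,0.3,0,0,0,0,0,0.7,0,0,0,0,0,0.9,0,0,0,0,0,0.9,0,0,0,0,0,0.9,0,0,0,0]'

```text
time: 31.83
tool_pos: [0.4595, 0.261, 0.2826]
tool_rot: [-3.141, 0.001, 1.514]
contact_force: [0.0, 0.4, 0.4]
opening: 0.0554
```

```bash
python3 - <<'E'
from moulds import *
st(); moulds(*shot("wrist","w14")); print("top"); moulds(*shot("top","t14")); st()
E
```

```text
t 31.83 pos [0.4595 0.261  0.2826] rot [-3.141e+00  1.000e-03  1.514e+00] F [0.  0.4 0.4] open 55.4
(195, 22, 47, 153) c [0.3992 0.3436] size [151.  47.] ang 84.11
(307, 23, 54, 153) c [0.5175 0.336 ] size [151.   46.8] ang 85.11
(180, 247, 38, 35) c [0.3676 0.1698] size [52.2 33.9] ang 139.8
(341, 247, 30, 34) c [0.5334 0.1591] size [46.7 28.3] ang 43.09
top
(170, 202, 21, 18) c [0.5168 0.2874] size [57.9 49.9] ang 86.93
(168, 244, 20, 18) c [0.3943 0.2936] size [56.  49.7] ang 90.0
t 31.93 pos [0.4598 0.2598 0.2827] rot [-3.141e+00  1.000e-03  1.511e+00] F [1.3 0.4 0.3] open 54.8
```

Emit:
jog_arm --deltas '[0.2,0.2,-0.2,0,0,-0.016,0.4,0.5,-0.5,0,0,-0.016,0.58,0.76,-0.8,0,0,-0.016,0.58,0.76,-0.9,0,0,-0.016]'

```text
time: 32.27
tool_pos: [0.5191, 0.3375, 0.189]
tool_rot: [-3.139, 0.001, 1.486]
contact_force: [0.1, -1.1, -0.7]
opening: 0.0551
```

Emit:
jog_arm --deltas '[0,0,-0.3,0,0,0,0,0,-0.6,0,0,0,0,0,-0.9,0,0,0,0,0,-1,0,0,0]'

```text
time: 32.6
tool_pos: [0.5162, 0.3341, 0.0885]
tool_rot: [-3.135, 0.004, 1.485]
contact_force: [-1.0, -1.1, -0.1]
opening: 0.0555
```

Emit:
jog_arm --deltas '[0,0,-0.2,0,0,0,0,0,-0.4,0,0,0,0,0,-0.6,0,0,0,0,0,-0.67,0,0,0,0,0,-0.67,0,0,0]'

```text
time: 33.02
tool_pos: [0.5175, 0.3356, 0.0249]
tool_rot: [-3.139, 0.001, 1.486]
contact_force: [-0.2, -0.8, 0.0]
opening: 0.0551
```

Emit:
jog_arm --deltas '[0,0,0,0,0,0,0,0,0,0,0,0,0,0,0,0,0,0,0,0,0,0,0,0]' --claw 0.3

```text
time: 33.35
tool_pos: [0.519, 0.3371, 0.0275]
tool_rot: [3.139, -0.001, 1.487]
contact_force: [-0.0, -0.9, 5.4]
opening: 0.0439
```

Emit:
jog_arm --deltas '[0,0,0.1,0,0,0,0,0,0.3,0,0,0,0,0,0.5,0,0,0,0,0,0.8,0,0,0,0,0,1,0,0,0]'

```text
time: 33.77
tool_pos: [0.518, 0.3372, 0.1287]
tool_rot: [3.14, -0.001, 1.487]
contact_force: [1.4, 1.1, -1.4]
opening: 0.0441
```

```bash
python3 - <<'E'
from moulds import *
np.set_printoptions(precision=4,suppress=True)
st()
im,p=shot("top","t15")
H=hsv(im).astype(int)[190:265,270:425]; m=((H[...,1]<60)&(H[...,2]>160)).astype(np.uint8)
m=cv2.morphologyEx(m,cv2.MORPH_OPEN,np.ones((9,9)))
for k in blobs(m,150): print(cv2.boundingRect(k),[np.round(v,4) for v in rect(k+[270,190],.099,p)])
E
```

```text
t 33.77 pos [0.518  0.3372 0.1287] rot [ 3.14  -0.001  1.487] F [ 1.4  1.1 -1.4] open 44.1
(80, 7, 20, 55) [array([ 0.4766, -0.2268]), array([151.1679,  48.3315]), np.float32(3.7145)]
(105, 7, 17, 18) [array([ 0.5281, -0.2926]), array([47.4335, 44.97  ]), np.float32(0.0386)]
(108, 48, 16, 13) [array([ 0.4214, -0.2979]), array([42.0915, 33.0604]), np.float32(89.9912)]
```

Emit:
jog_arm --deltas '[0,0,0.2,0,0,0,-0.05,-0.2,0.4,0,0,-0.05,-0.05,-0.4,0.4,0,0,-0.1,-0.1,-0.6,0.4,0,0,-0.15,-0.1,-0.8,0.4,0,0,-0.2]'

```text
time: 34.23
tool_pos: [0.5067, 0.2562, 0.1662]
tool_rot: [-3.141, 0.0, 1.17]
contact_force: [-0.4, -0.1, -0.2]
opening: 0.0435
```

Emit:
jog_arm --deltas '[0,-0.2,0,0,0,-0.05,0,-0.4,0,0,0,-0.1,-0.05,-0.6,0,0,0,-0.15,-0.05,-0.8,0,0,0,-0.2,-0.1,-1,0,0,0,-0.25]'

```text
time: 34.65
tool_pos: [0.4978, 0.1559, 0.1659]
tool_rot: [3.141, -0.0, 0.776]
contact_force: [0.9, -0.5, -1.8]
opening: 0.0436
```

Emit:
jog_arm --deltas '[0,-0.2,0,0,0,-0.05,0,-0.4,0,0,0,-0.1,-0.05,-0.6,0,0,0,-0.15,-0.05,-0.8,0,0,0,-0.2,-0.1,-1,0,0,0,-0.25]'

```text
time: 35.07
tool_pos: [0.4879, 0.056, 0.1659]
tool_rot: [3.141, -0.0, 0.383]
contact_force: [0.4, -0.5, -1.1]
opening: 0.0436
```

Emit:
jog_arm --deltas '[0,-0.2,0,0,0,-0.05,0,-0.4,0,0,0,-0.1,-0.05,-0.6,0,0,0,-0.15,-0.05,-0.8,0,0,0,-0.2,-0.1,-1,0,0,0,-0.201]'

```text
time: 35.48
tool_pos: [0.4779, -0.044, 0.1659]
tool_rot: [3.142, -0.0, 0.067]
contact_force: [0.4, -0.1, -1.2]
opening: 0.0435
```

Emit:
jog_arm --deltas '[0,-0.2,0,0,0,0,0,-0.4,0,0,0,0,-0.05,-0.6,0,0,0,0,-0.05,-0.8,0,0,0,0,-0.08,-1,0,0,0,0]'

```text
time: 35.9
tool_pos: [0.4696, -0.1439, 0.1659]
tool_rot: [-3.142, -0.0, 0.072]
contact_force: [-0.2, 0.1, -1.7]
opening: 0.0435
```

Emit:
jog_arm --deltas '[0,-0.17,0,0,0,0,0,-0.17,0,0,0,0,0,-0.17,0,0,0,0]'

```text
time: 36.15
tool_pos: [0.4695, -0.1605, 0.1657]
tool_rot: [-3.141, 0.0, 0.07]
contact_force: [-0.5, 0.0, -1.7]
opening: 0.0437
```

```bash
python3 - <<'E'
from h import *
np.set_printoptions(precision=4,suppress=True)
st(); w,p=shot("wrist","w16"); st()
H=hsv(w).astype(int)[:230]; m=((H[...,1]<70)&(H[...,2]>100)).astype(np.uint8)
m=cv2.morphologyEx(m,cv2.MORPH_OPEN,np.ones((41,41)))
for k in blobs(m,800): print(cv2.boundingRect(k),[np.round(v,4) for v in rect(k,.099,p)])
E
```

```text
t 36.15 pos [ 0.4695 -0.1605  0.1657] rot [-3.141  0.     0.07 ] F [-0.5  0.  -1.7] open 43.7
t 36.2 pos [ 0.4695 -0.1598  0.1657] rot [-3.141  0.     0.071] F [-0.1  0.9 -1.3] open 43.6
(463, 104, 56, 91) [array([ 0.525 , -0.2772]), array([50.7948, 32.0803]), np.float32(3.9999)]
(413, 0, 76, 50) [array([ 0.5878, -0.2411]), array([40.113 , 23.4044]), np.float32(94.0005)]
(289, 100, 47, 74) [array([ 0.5251, -0.1751]), array([40.6568, 26.6181]), np.float32(4.3991)]
(224, 100, 47, 74) [array([ 0.5225, -0.1378]), array([40.6375, 26.6178]), np.float32(3.6348)]
(531, 103, 29, 72) [array([ 0.5331, -0.3065]), array([42.5307, 15.9671]), np.float32(14.0311)]
```

Emit:
jog_arm --deltas '[0,0.02,-0.15,0,0,0,0,0.02,-0.3,0,0,0,0,0.02,-0.42,0,0,0,0,0.02,-0.5,0,0,0,0,0.02,-0.54,0,0,0]'

```text
time: 36.62
tool_pos: [0.4694, -0.157, 0.1108]
tool_rot: [-3.14, 0.002, 0.073]
contact_force: [-0.4, 0.4, -0.7]
opening: 0.0438
```

Emit:
jog_arm --deltas '[0,0,-0.03,0,0,0,0,0,-0.06,0,0,0,0,0,-0.09,0,0,0,0,0,-0.12,0,0,0,0,0,-0.12,0,0,0]'

```text
time: 37.03
tool_pos: [0.47, -0.1582, 0.0997]
tool_rot: [3.141, -0.0, 0.071]
contact_force: [0.1, -0.0, -1.1]
opening: 0.0435
```

Emit:
jog_arm --deltas '[0,0,0,0,0,0,0,0,0,0,0,0,0,0,0,0,0,0,0,0,0,0,0,0]' --claw 0.535

```text
time: 37.37
tool_pos: [0.47, -0.1583, 0.1]
tool_rot: [3.141, -0.0, 0.071]
contact_force: [-0.7, 0.3, -0.5]
opening: 0.049
```

Emit:
jog_arm --deltas '[0,0,0.1,0,0,0,0,0,0.3,0,0,0,0,0,0.6,0,0,0,0,0,0.9,0,0,0,0,0,1,0,0,0]'

```text
time: 37.78
tool_pos: [0.4715, -0.159, 0.2047]
tool_rot: [3.138, -0.006, 0.072]
contact_force: [0.6, 0.0, 0.3]
opening: 0.0486
```

Emit:
jog_arm --deltas '[0,0.2,0.2,0,0,0.06,0,0.4,0.4,0,0,0.12,0,0.6,0.6,0,0,0.18,-0.05,0.8,0.8,0,0,0.24,-0.1,1,0.8,0,0,0.3]'

```text
time: 38.2
tool_pos: [0.4612, -0.0577, 0.2844]
tool_rot: [3.136, -0.005, 0.547]
contact_force: [1.1, -0.7, 0.1]
opening: 0.0491
```

Emit:
jog_arm --deltas '[0,0.2,0,0,0,0.06,0,0.4,0,0,0,0.12,0,0.6,0,0,0,0.18,-0.05,0.8,0,0,0,0.24,-0.1,1,0,0,0,0.3]'

```text
time: 38.62
tool_pos: [0.4495, 0.0428, 0.2806]
tool_rot: [3.141, -0.0, 1.019]
contact_force: [0.2, -0.5, -0.5]
opening: 0.0494
```

Emit:
jog_arm --deltas '[0,0.2,0,0,0,0.06,0,0.4,0,0,0,0.12,0,0.6,0,0,0,0.18,-0.05,0.8,0,0,0,0.24,-0.1,1,0,0,0,0.29]' --claw 0.58

```text
time: 39.03
tool_pos: [0.4396, 0.1428, 0.2806]
tool_rot: [3.141, -0.0, 1.474]
contact_force: [0.3, 0.0, 0.5]
opening: 0.0533
```

Emit:
jog_arm --deltas '[0,0.2,0,0,0,0,0,0.4,0,0,0,0,-0.05,0.7,0,0,0,0,-0.1,1,0,0,0,0,-0.1,1,0,0,0,0]'

```text
time: 39.45
tool_pos: [0.4287, 0.2457, 0.2805]
tool_rot: [3.141, -0.002, 1.473]
contact_force: [-0.3, 1.1, -0.8]
opening: 0.0533
```

```bash
python3 - <<'E'
from moulds import *
st(); moulds(*shot("wrist","w17")); st()
E
```

```text
t 39.45 pos [0.4287 0.2457 0.2805] rot [ 3.141e+00 -2.000e-03  1.473e+00] F [-0.3  1.1 -0.8] open 53.3
(217, 5, 48, 156) c [0.3986 0.3441] size [150.3  46.4] ang 84.08
(339, 247, 51, 37) c [0.5108 0.1416] size [61.  42.4] ang 12.78
(204, 247, 16, 31) c [0.3453 0.1562] size [38.2 14.3] ang 107.04
t 39.5 pos [0.4291 0.2437 0.2804] rot [ 3.141e+00 -1.000e-03  1.473e+00] F [-0.3 -1.2 -0.5] open 53.3
```

Emit:
jog_arm --deltas '[-0.1,0.3,-0.2,0,0,-0.003,-0.2,0.6,-0.5,0,0,-0.003,-0.31,0.9,-0.8,0,0,-0.003,-0.31,1,-0.9,0,0,-0.003]'

```text
time: 39.83
tool_pos: [0.3964, 0.3425, 0.1871]
tool_rot: [-3.138, 0.002, 1.466]
contact_force: [-0.6, -0.6, 0.3]
opening: 0.0532
```

Emit:
jog_arm --deltas '[0,0,-0.3,0,0,0,0,0,-0.6,0,0,0,0,0,-0.9,0,0,0,0,0,-1,0,0,0]'

```text
time: 40.17
tool_pos: [0.3973, 0.3398, 0.0866]
tool_rot: [-3.137, 0.004, 1.464]
contact_force: [-1.2, -0.8, -0.1]
opening: 0.0532
```

Emit:
jog_arm --deltas '[0,0,-0.2,0,0,0,0,0,-0.4,0,0,0,0,0,-0.6,0,0,0,0,0,-0.65,0,0,0,0,0,-0.65,0,0,0]'

```text
time: 40.58
tool_pos: [0.3989, 0.3411, 0.0245]
tool_rot: [-3.14, 0.001, 1.464]
contact_force: [-0.6, -0.6, 1.0]
opening: 0.0529
```

Emit:
jog_arm --deltas '[0,0,0,0,0,0,0,0,0,0,0,0,0,0,0,0,0,0,0,0,0,0,0,0]' --claw 0.3

```text
time: 40.92
tool_pos: [0.3999, 0.3422, 0.0263]
tool_rot: [3.139, -0.002, 1.465]
contact_force: [0.2, -0.8, 8.1]
opening: 0.0435
```

Emit:
jog_arm --deltas '[0,0,0.1,0,0,0,0,0,0.3,0,0,0,0,0,0.5,0,0,0,0,0,0.8,0,0,0,0,0,1,0,0,0]'

```text
time: 41.33
tool_pos: [0.399, 0.3421, 0.1276]
tool_rot: [3.14, -0.001, 1.465]
contact_force: [0.3, 2.0, -2.5]
opening: 0.044
```

```bash
python3 - <<'E'
from h import *
np.set_printoptions(precision=4,suppress=True)
st(); im,p=shot("top","t18"); a,q=shot("scene","s18")
cv2.imwrite("pics/c18.png",np.hstack([cv2.resize(im[190:265,270:420],(450,225)),cv2.resize(a[160:260,130:290],(350,225))])[:,:,::-1])
E
```

```text
t 41.33 pos [0.399  0.3421 0.1276] rot [ 3.14  -0.001  1.465] F [ 0.3  2.  -2.5] open 44.0
```

View pics/c18.png

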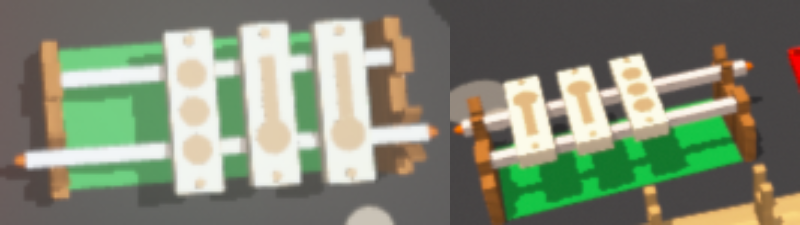

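Emit:
jog_arm --deltas '[0,0,0.2,0,0,0,0.05,-0.2,0.4,0,0,-0.05,0.1,-0.4,0.4,0,0,-0.1,0.1,-0.6,0.4,0,0,-0.15,0.16,-0.8,0.4,0,0,-0.2]'

```text
time: 41.85
tool_pos: [0.4136, 0.2609, 0.1643]
tool_rot: [-3.14, 0.001, 1.148]
contact_force: [-0.1, -1.2, -0.8]
opening: 0.044
```

Emit:
jog_arm --deltas '[0.05,-0.2,0,0,0,-0.05,0.1,-0.4,0,0,0,-0.1,0.1,-0.6,0,0,0,-0.15,0.15,-0.8,0,0,0,-0.2,0.2,-1,0,0,0,-0.25]'

```text
time: 42.27
tool_pos: [0.434, 0.1608, 0.164]
tool_rot: [-3.141, 0.002, 0.754]
contact_force: [1.1, -1.2, -1.6]
opening: 0.0438
```

Emit:
jog_arm --deltas '[0.05,-0.2,0,0,0,-0.05,0.1,-0.4,0,0,0,-0.1,0.1,-0.6,0,0,0,-0.15,0.15,-0.8,0,0,0,-0.2,0.2,-1,0,0,0,-0.25]'

```text
time: 42.68
tool_pos: [0.454, 0.0609, 0.1641]
tool_rot: [-3.141, 0.002, 0.361]
contact_force: [1.3, 0.8, -1.3]
opening: 0.0435
```

Emit:
jog_arm --deltas '[0.05,-0.2,0,0,0,-0.05,0.1,-0.4,0,0,0,-0.1,0.1,-0.6,0,0,0,-0.15,0.1,-0.8,0,0,0,-0.187,0.1,-1,0,0,0,-0.187]'

```text
time: 43.1
tool_pos: [0.4641, -0.0389, 0.164]
tool_rot: [-3.141, 0.002, 0.068]
contact_force: [-0.5, 0.0, -2.0]
opening: 0.0437
```

Emit:
jog_arm --deltas '[0,-0.2,0,0,0,0,0,-0.4,0,0,0,0,0,-0.5,0,0,0,0,0,-0.5,0,0,0,0,0,-0.5,0,0,0,0]'

```text
time: 43.52
tool_pos: [0.4644, -0.0879, 0.1643]
tool_rot: [-3.141, 0.001, 0.07]
contact_force: [-0.3, 1.1, -0.4]
opening: 0.0438
```

```bash
python3 - <<'E'
from h import *
st(); w,r=shot("wrist","w19"); st(); cv2.imwrite("pics/c19.png",cv2.resize(w,(400,300))[:,:,::-1])
E
```

```text
t 43.52 pos [ 0.4644 -0.0879  0.1643] rot [-3.141e+00  1.000e-03  7.000e-02] F [-0.3  1.1 -0.4] open 43.8
t 43.57 pos [ 0.4645 -0.0874  0.1644] rot [-3.141e+00  1.000e-03  7.100e-02] F [ 0.2  0.3 -1.3] open 43.8
```

The picture limit is reached, so I continue by numbers.

Emit:
jog_arm --deltas '[0,0,-0.15,0,0,0,0,0,-0.3,0,0,0,0,0,-0.42,0,0,0,0,0,-0.5,0,0,0,0,0,-0.54,0,0,0]'

```text
time: 43.98
tool_pos: [0.4643, -0.087, 0.1097]
tool_rot: [-3.141, 0.002, 0.073]
contact_force: [0.8, -0.3, -1.7]
opening: 0.0435
```

Emit:
jog_arm --deltas '[0,0,-0.03,0,0,0,0,0,-0.06,0,0,0,0,0,-0.09,0,0,0,0,0,-0.11,0,0,0,0,0,-0.11,0,0,0]'

```text
time: 44.4
tool_pos: [0.4648, -0.0882, 0.0996]
tool_rot: [3.142, 0.0, 0.071]
contact_force: [-1.1, -0.7, -1.4]
opening: 0.0434
```

Emit:
jog_arm --deltas '[0,0,0,0,0,0,0,0,0,0,0,0,0,0,0,0,0,0,0,0,0,0,0,0]' --claw 0.54

```text
time: 44.73
tool_pos: [0.4651, -0.0883, 0.1]
tool_rot: [3.141, -0.001, 0.071]
contact_force: [-0.3, -0.4, -0.4]
opening: 0.0495
```

Emit:
jog_arm --deltas '[0,0,0.1,0,0,0,0,0,0.3,0,0,0,0,0,0.6,0,0,0,0,0,0.9,0,0,0,0,0,1,0,0,0]'

```text
time: 45.15
tool_pos: [0.4666, -0.0888, 0.2039]
tool_rot: [3.139, -0.006, 0.071]
contact_force: [1.0, -1.2, -0.0]
opening: 0.0497
```

Emit:
jog_arm --deltas '[0,0.3,0.3,0,0,0,0,0.6,0.6,0,0,0,0,1,0.9,0,0,0,0,1,0.9,0,0,0]'

```text
time: 45.48
tool_pos: [0.466, 0.015, 0.2942]
tool_rot: [-3.142, -0.008, 0.074]
contact_force: [0.6, 0.2, -0.2]
opening: 0.0495
```

Emit:
jog_arm --deltas '[0,0.4,0,0,0,0,0,0.8,0,0,0,0,0,1,0,0,0,0,0,1,0,0,0,0]'

```text
time: 45.82
tool_pos: [0.4644, 0.1149, 0.2894]
tool_rot: [-3.141, 0.0, 0.076]
contact_force: [-0.6, -0.1, -0.4]
opening: 0.0498
```

Emit:
jog_arm --deltas '[0,0.4,0,0,0,0,0,0.8,0,0,0,0,0,1,0,0,0,0,0,1,0,0,0,0]'

```text
time: 46.15
tool_pos: [0.4647, 0.2142, 0.2891]
tool_rot: [-3.141, 0.001, 0.075]
contact_force: [0.5, -1.2, -0.1]
opening: 0.0494
```

```bash
cat > fin.py <<'E'
from h import *
np.set_printoptions(precision=4,suppress=True)
st(); im,p=shot("top","tf")
H=hsv(im).astype(int)[190:265,265:425]; h,s,v=[H[...,i] for i in range(3)]
m=(((s<110)&(v>170))).astype(np.uint8)
m=cv2.morphologyEx(m,cv2.MORPH_OPEN,np.ones((9,9)))
th=.0716; o=np.array([.4726+.0013,-.1946]); c,s_=np.cos(th),np.sin(th)
for k in blobs(m,150):
    r=rect(k+[265,190],.099,p); d=r[0]-o; print(cv2.boundingRect(k),"rack x,y",np.round([c*d[0]+s_*d[1],-s_*d[0]+c*d[1]],4),"size",np.round(r[1],1),"ang-rack",(r[2]-4.1+90)%180-90)
M=((h<14)&(H[...,1]>150)&(v>190))
for k in blobs(M,0): 
    u=k.reshape(-1,2).mean(0)+[265,190]
    X=cast(u,.07,p)[0,:2]-o; print("orange",u,"rack",np.round([c*X[0]+s_*X[1],-s_*X[0]+c*X[1]],4))
# heights of mould top ends by triangulating is checked in scene
a,q=shot("scene","sf")
E
python3 fin.py
```

```text
t 46.15 pos [0.4647 0.2142 0.2891] rot [-3.141  0.001  0.075] F [ 0.5 -1.2 -0.1] open 49.4
(35, 11, 19, 54) rack x,y [0.0008 0.1082] size [148.9  46.8] ang-rack -0.5387497
(60, 10, 19, 54) rack x,y [-0.0013  0.0389] size [147.8  47.9] ang-rack -2.3403473
(86, 8, 19, 54) rack x,y [-0.0005 -0.0334] size [149.1  46. ] ang-rack -0.38555145
(110, 7, 19, 54) rack x,y [-0.0025 -0.1014] size [149.3  44.3] ang-rack -0.21440887
orange [276.3333 243.    ] rack [-0.0363  0.2014]
```

```bash
python3 fin.py && python3 -c "
from cell import robot
print(robot.hand_in())"
```

```text
t 46.25 pos [0.4649 0.2113 0.2892] rot [3.14  0.001 0.073] F [-0.7  0.1  0.1] open 49.5
(35, 11, 19, 54) rack x,y [0.0008 0.1082] size [148.9  46.8] ang-rack -0.5387497
(60, 10, 19, 54) rack x,y [-0.0013  0.0389] size [147.8  47.9] ang-rack -2.3403473
(86, 8, 19, 54) rack x,y [-0.0005 -0.0334] size [149.1  46. ] ang-rack -0.38555145
(110, 7, 19, 54) rack x,y [-0.0025 -0.1014] size [149.3  44.3] ang-rack -0.21440887
orange [276.3333 243.    ] rack [-0.0363  0.2014]
the job is handed in; nothing more can be done
None
```

I drew the bar out in four pulls plus a short final one, laid it in both notches, and placed all four white moulds face up across the bar and rail. I handed in at about 46 s; no verdict was reported.

**Moulds:** The last top-view check put all four within 3 mm of the rack's centre line. They lie at rack y of about +108, +39, -33 and -101 mm and are square within 2.4°. The orange and black look-alikes were left alone.

**Bar:** Only one end could be measured in that check, at rack x -36 mm; it puts the bar's middle about 5 mm off the rack centre. The other tip was not detected then, but earlier pictures showed the ends standing out about evenly.

**What went wrong:**
- I once jogged 25 mm instead of 2.5 mm. That pressed the bar onto the cheek lips (about 25 N) and slid it about 18 mm up in the grip, so I lifted it, shifted back and allowed for the slip.
- The fingers brushed both forks (up to 19 N), and the first mould touched down at about 39 N.

**Not checked:** Mould height and tilt were not measured directly, only inferred from their apparent size at the expected height. The picture limit stopped me viewing the last placement, and I did not measure the tub, jar and mug again, though no move came near them.

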